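# Clear the tint station: bin the empty bottle and nest the bowls

## Task

Clear up after a beard tint. First take the empty tint bottle out of the small bowl and push it through the sprung flap in the top of the waste bin, right in so that it falls inside and the flap springs shut. Then nest the three bowls on the worktop, the medium in the large and the small in the medium, each upright and sitting flat on the floor of the next, and leave the jar, comb and brush where they are.

Things in the scene. Friction and masses are not known exactly. Their poses are not given: they have to be found in the camera images.
- bottle_mid (a point): Centre (half-way up) of the empty tint bottle, 96 mm tall, about 60 g: amber body 32 mm in diameter up to 56 mm, sloping shoulder to 64 mm, then a white cap 26 mm in diameter and 32 mm tall up to the top. z points to the cap. It starts upright in the small bowl, its cap standing out of it (top 37 mm above the bowl's rim).
- bin_mouth (a point): Centre of the mouth of the waste bin, in the plane of the top of its black roof, 210 mm above the worktop. The bin is fixed, 150 x 150 x 210 mm, steel with one clear side; the mouth is a 74 x 74 mm square hole in the 6 mm roof, sides along this frame's x and y, z up; the space below is 140 mm square and 199 mm deep. The red flap fills the mouth and is hinged along the mouth's +x edge, so its free edge is at the -x edge.
- flap (a joint): Angle of the red flap (69 x 70 mm, 4 mm thick): 0 shut and level, growing as it swings down into the bin, at most 1.45 rad. A spring holds it shut and closes it again: about 1.7 N at the middle of the flap starts it opening, 2.5 N at its free edge holds it wide open. The bottle's own weight does not open it; let go half-way, it can stay pinched between the flap and the mouth's -x edge until it is pushed on from above, its top at least 20 mm below the roof.
- large_mid (a point): Centre (half-way up) of the large white bowl: 134 mm outer diameter at the rim, 44 mm tall, base 104 mm in diameter. All three bowls are round plastic, stand upright, have 3.5 mm walls that are vertical over their upper 55 % and taper below, and a 5 mm thick floor. z up.
- medium_mid (a point): Centre (half-way up) of the medium blue bowl: 100 mm outer diameter at the rim, 54 mm tall, base 76 mm in diameter; 110 g. Sat on the large bowl's floor its centre is 10 mm above the large bowl's centre, its rim 15 mm above the large one's rim. z up.
- small_mid (a point): Centre (half-way up) of the small green bowl: 68 mm outer diameter at the rim, 64 mm tall, base 54 mm in diameter; 80 g. Sat on the medium bowl's floor its centre is 10 mm above the medium bowl's centre, its rim 15 mm above the medium one's rim. z up.
- jar_mid (a point): Centre of the bystander wax jar, 60 mm in diameter, 45 mm tall, black lid. Leave it.
- comb_mid (a point): Centre of the bystander black comb lying flat, 180 mm long along its x, 36 mm wide, 8 mm thick. Leave it.
- brush_mid (a point): Centre of the bystander shaving brush, upright on its dark wooden handle, pale head up, 44 mm in diameter, 100 mm tall. Leave it.
Not all that is in view belongs to the job. Of the things that look like the part that bears medium_mid, take the one that is nearest to the robot's base at the start.

How it is judged:
By the outcome, as a careful person would: the job done as asked, in the order asked, and still so for the second after the job is handed in, with the robot touching nothing.
It also fails if it takes over 64 s, if anything falls off the work surface, if the arm or the gripper's body presses on something with over 40 N, if the wrist force passes 120 N, or if a joint passes its speed limit or range.

## Robot

A 6-joint arm with a two-finger parallel gripper is mounted at the origin on the work surface. World frame = base frame: x ahead of the robot, y to its left, z up, the work surface at z = 0. Lengths are in m, angles in rad, forces in N, time in s.
With the tool pointing down it reaches from about 0.3 to 0.775 m from the base axis. Payload 14.6 kg.
Tool frame: the origin (TCP) lies at the very end of the fingers, on their centre line; the grasp point (between the pads) lies 19 mm behind it; z points along the fingers, y is the direction in which the jaws open and shut (so a half turn about z gives the same grasp; the last joint's range is limited). The gripper opens to 94 mm and grips with 3 to 60 N. Pads are 16 mm wide; open, the fingers measure 119 mm over their backs; the gripper's body (75 mm by 177 mm) begins 78 mm behind the grasp point.
Start: joints at [1.117, 0.3, 1.521, -0, 1.321, -0.067], TCP at [0.207, 0.509, 0.205] pointing down, gripper open.
Joint ranges: [-3.03, 3.03], [-0.79, 2.21], [0.23, 2.52], [-1.04, 4.18], [0, 3.07], [-2.55, 2.55]. Speed limits (rad/s): [2.22, 2.22, 2.57, 3.14, 3.14, 3.14].

## Interface

Orientations are given as [roll, pitch, yaw] about the fixed x, y, z axes, in that order (R = Rz(yaw) Ry(pitch) Rx(roll)).
In Python, from station import ctrl, vision, ticket gives the robot as it stands.
- The arm moves only by the tool step_arm, never from a script. Its argument "steps" is a list of rows, each an object of numbers: "x", "y", "z": the shift along the tool's x, y, z in m; "ax", "ay", "az": the turn, a rotation vector about the tool's x, y, z in degrees; "claw": the finger opening in m, from 0 to 0.094. A call has 1 to 5 rows; each row shifts and turns the pose as measured when the row begins, along the tool's axes as they then stand; what a row does not reach is not made up. A row lasts 1/12 s, in which the tool goes at most 41.7 mm and 7.16 degrees, less where a joint would pass 70% of its speed; a pose out of reach is approached as far as the arm can. A call with a gripper value outside its range is refused whole. The fingers move at their own pace and stop on an object; "grip_force" is the grip in N (left out, the last holds). Time passes only in rows, so rows that do not move let the fingers close. It gives the time, the measured TCP pose, the force and the opening at its end, in the units of the state.
- ctrl.get_obs(): the state, without advancing time (a new reading comes with each control period).
- vision.camera(name): name is "scene" or "top" or "wrist"; returns (picture, depth): 400x640x3 uint8, red, green, blue; 400x640 float32, m along the optical axis (not along the pixel's ray), 0 where there is no reading.
- vision.camera_params(name): a dict with "fov_y" (degrees; the focal length in pixels is half the picture's height over the tangent of half this angle, whatever the lens; pixels are square), "cx", "cy" (the principal point, pixels), "k1" (the pictures are not rectified: a ray, as slopes to the right and down, at radius r is drawn at 1 + k1 r^2 times it, then the intrinsics apply), "origin" and "attitude" of the camera in the world; the wrist camera has in their place "mount" (4x4, takes a point from camera to tool coordinates, whose origin is the TCP and whose axes are the flange's). Camera axes: x right, y up, looking along -z (the intrinsics and any distortion apply to the point x, -y, -z); pixel columns grow to the right and rows downward; lengths in m; the calibration is good to about 2 mm. A picture is of the moment at which its call begins: read the wrist's pose just before it. camera_params takes no time and is no camera call.
- ticket.hand_in(): hands the job in, once; it reports no verdict.
The state is a dict: "time_s": time; "qpos": joint angles; "joint_vel": joint speeds; "tau": joint torques, N m; "ee_pos": TCP position; "eef_rot": TCP orientation; "force": force on the tool from outside, world axes, zero at the start; "moment": the same for the moment, N m; "grip_width": finger opening in m.
Only numpy, scipy, OpenCV 4.12 (cv2) and the standard library are available. Lean on these libraries where they do the work, as an engineer would, in place of code of your own. Each camera call takes 0.05 s, during which the arm holds its last target.

## Working session

There is one attempt and no reset: what is moved stays moved. The work goes in short steps, Python scripts to look and compute and a tool call to move; the robot and the scene stay as the last step left them, time stands still between calls to the robot, and variables do not carry over. Pictures are saved under pics/ and viewed, and the job is handed in when it is done.

Besides the shell and the picture viewer there is one more tool, called after "Request:" as name(argument=value, ...) on one line, values as JSON. step_arm: Moves the arm, as the interface text tells. Its arguments: {"type":"object","properties":{"steps":{"type":"array"},"grip_force":{"type":"number"}},"required":["steps"]}

```bash
ls; mkdir -p pics; cat > h.py <<'E'
import numpy as np, cv2
from scipy.spatial.transform import Rotation as R
from station import ctrl, vision, ticket
def save(n,im): cv2.imwrite(f'pics/{n}.png',cv2.cvtColor(im,cv2.COLOR_RGB2BGR))
E
python3 - <<'E'
from h import *
o=ctrl.get_obs(); print({k:np.round(v,4) for k,v in o.items()})
for n in ('scene','top','wrist'):
    im,d=vision.camera(n); save(n+'0',im); np.savez(f'{n}0.npz',im=im,d=d); print(n,vision.camera_params(n), (d>0).mean())
E
```

```text
pics
{'time_s': np.float64(0.0), 'qpos': array([ 1.1174,  0.3005,  1.5216,  0.    ,  1.3207, -0.0666]), 'joint_vel': array([ 0.0006, -0.0018,  0.0002,  0.0014, -0.0008, -0.0006]), 'tau': array([-2.00000e-04, -5.31815e+01, -3.52736e+01,  7.08000e-02,
        2.45000e-02, -0.00000e+00]), 'ee_pos': array([0.2074, 0.5091, 0.2049]), 'eef_rot': array([-3.1404e+00, -1.0000e-04,  2.7548e+00]), 'force': array([ 0.1056,  0.2379, -0.5711]), 'moment': array([-0.0421, -0.0472,  0.0446]), 'grip_width': np.float64(0.094)}
scene {'fov_y': 53.689508521039315, 'cx': 318.2363114246879, 'cy': 198.41015659151716, 'k1': 0.016279977500194658, 'origin': array([ 1.17184398, -0.30059255,  0.76317723]), 'attitude': array([ 0.82155967, -0.01901884,  1.10488138])} 0.99596484375
top {'fov_y': 50.067345254899735, 'cx': 319.0786642912732, 'cy': 201.87475827000762, 'k1': 0.009058473518592812, 'origin': array([ 0.4079897 , -0.00207193,  1.03347188]), 'attitude': array([ 2.02968672e-01, -1.14321342e-03, -1.54411398e+00])} 0.995921875
wrist {'fov_y': 59.151976485854114, 'cx': 320.63312455893345, 'cy': 200.4796100632832, 'k1': -0.056001778083895906, 'mount': array([[ 4.90681691e-04,  9.63470053e-01,  2.67815637e-01,
         7.78497068e-02],
       [ 9.99999705e-01, -3.14441200e-04, -7.00955583e-04,
         6.47357993e-04],
       [-5.91137442e-04,  2.67815902e-01, -9.63469923e-01,
        -1.79517963e-01],
       [ 0.00000000e+00,  0.00000000e+00,  0.00000000e+00,
         1.00000000e+00]])} 0.9960390625
```

View pics/scene0.png

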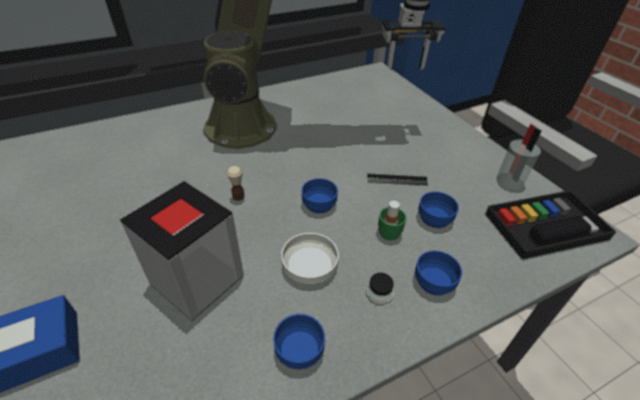

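View pics/top0.png

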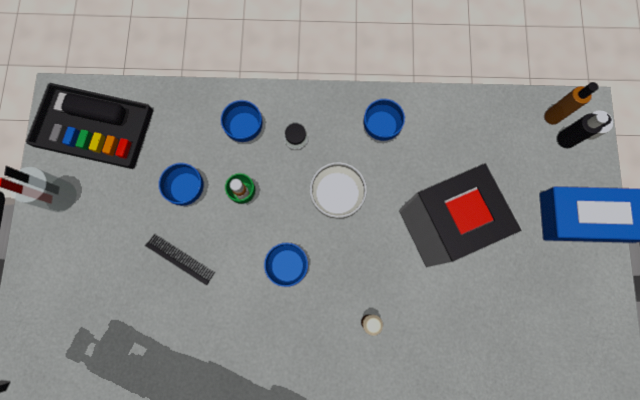

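View pics/wrist0.png

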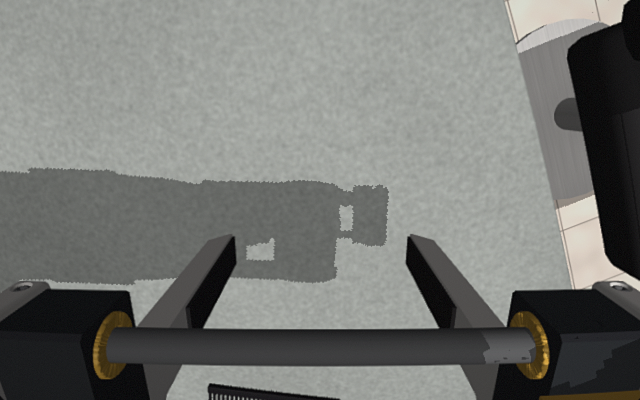

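```bash
cat >> h.py <<'E'
def cam(n,obs=None):
    p=vision.camera_params(n); f=200/np.tan(np.radians(p['fov_y']/2))
    K=np.array([[f,0,p['cx']],[0,f,p['cy']],[0,0,1.]]); F=np.diag([1.,-1,-1])
    if n=='wrist':
        T=np.eye(4);T[:3,:3]=R.from_euler('xyz',obs['eef_rot']).as_matrix();T[:3,3]=obs['ee_pos']
        T=T@p['mount']; Rw,t=T[:3,:3],T[:3,3]
    else: Rw,t=R.from_euler('xyz',p['attitude']).as_matrix(),np.array(p['origin'])
    return dict(K=K,dist=np.array([p['k1'],0,0,0,0.]),R=Rw@F,t=t)  # cv camera->world
def slopes(c,uv): return cv2.undistortPoints(np.array(uv,float).reshape(-1,1,2),c['K'],c['dist']).reshape(-1,2)
def rays(c,uv):
    s=slopes(c,uv); return np.c_[s,np.ones(len(s))]@c['R'].T
def onplane(c,uv,z):
    r=rays(c,uv); return c['t']+r*((z-c['t'][2])/r[:,2])[:,None]
def proj(c,X):
    X=np.atleast_2d(X).astype(float); Rc=c['R'].T
    return cv2.projectPoints(X,cv2.Rodrigues(Rc)[0],-Rc@c['t'],c['K'],c['dist'])[0].reshape(-1,2)
def depthpts(c,d,uv):
    uv=np.array(uv); return c['t']+rays(c,uv)*d[uv[:,1].astype(int),uv[:,0].astype(int)][:,None]
def tri(cs,uvs):
    A=np.zeros((3,3));b=np.zeros(3)
    for c,uv in zip(cs,uvs):
        r=rays(c,[uv])[0];r/=np.linalg.norm(r);P=np.eye(3)-np.outer(r,r);A+=P;b+=P@c['t']
    return np.linalg.solve(A,b)
def load(n):
    z=np.load(n+'.npz'); return z['im'],z['d']
def circ(xy):
    A=np.c_[2*xy,np.ones(len(xy))];s=np.linalg.lstsq(A,(xy**2).sum(1),rcond=None)[0]
    return s[:2],np.sqrt(s[2]+s[:2]@s[:2])
E
python3 - <<'E'
from h import *
im,d=load('top0');c=cam('top')
# table z check
print(depthpts(c,d,[[500,330],[150,300],[300,330]]).round(3))
im2,d2=load('scene0');c2=cam('scene')
print(depthpts(c2,d2,[[100,150],[350,320],[300,130]]).round(3))
def blobs(im,d,c,name,lo,hi,zmin,zmax,amin=60):
    hsv=cv2.cvtColor(im,cv2.COLOR_RGB2HSV)
    m=cv2.inRange(hsv,np.array(lo),np.array(hi))
    n,l,s,ce=cv2.connectedComponentsWithStats(m)
    for i in range(1,n):
        if s[i,4]<amin: continue
        v,u=np.where(l==i);P=depthpts(c,d,np.c_[u,v]);
        top=P[:,2]>np.percentile(P[:,2],99)-.006
        ctr,r=circ(P[top][:,:2])
        print(name,i,'px',ce[i].round(0),'area',s[i,4],'ztop',P[:,2].max().round(4),np.percentile(P[:,2],98).round(4),'zmin',np.percentile(P[:,2],2).round(4),'ctr',ctr.round(4),'r',r.round(4))
for nm,I,D,C in(('top',im,d,c),('scene',im2,d2,c2)):
    print(nm)
    blobs(I,D,C,'blue',[100,100,30],[125,255,255],0,1)
    blobs(I,D,C,'green',[45,100,20],[85,255,255],0,1)
    blobs(I,D,C,'red',[0,150,80],[6,255,255],0,1)
E
python3 - <<'E'
import cv2,numpy as np
im=cv2.imread('pics/top0.png')
a=cv2.resize(im[150:280,390:530],None,fx=5,fy=5,interpolation=cv2.INTER_CUBIC)
cv2.imwrite('pics/bincrop.png',a[:600])
a=cv2.resize(im[90:300,150:420],(780,600),interpolation=cv2.INTER_CUBIC)
cv2.imwrite('pics/bowlcrop.png',a)
E
```

```text
[[ 0.329 -0.426 -0.002]
 [ 0.375  0.394 -0.003]
 [ 0.316  0.039 -0.   ]]
[[-0.058 -0.446 -0.   ]
 [ 0.814 -0.029 -0.   ]
 [ 0.106  0.181 -0.   ]]
top
blue 1 px [384. 119.] area 1361 ztop 1.0335 0.0539 zmin -0.0001 ctr [ 0.6737 -0.0873] r 0.1674
blue 2 px [241. 120.] area 1360 ztop 1.0335 0.0543 zmin 0.0006 ctr [0.6314 0.1205] r 0.2003
blue 3 px [ 70. 136.] area 255 ztop 1.0335 0.0326 zmin 0.0047 ctr [0.6705 0.2666] r 0.3693
blue 4 px [181. 184.] area 1485 ztop 1.0335 0.0543 zmin 0.0009 ctr [0.5496 0.2033] r 0.1689
blue 5 px [587. 215.] area 4036 ztop 1.0335 0.0719 zmin 0.013 ctr [ 0.5103 -0.5055] r 0.1706
blue 6 px [286. 264.] area 1520 ztop 1.0335 0.0544 zmin 0.0003 ctr [0.4589 0.0665] r 0.0511
green 1 px [ 83. 139.] area 244 ztop 1.0335 0.0338 zmin 0.0056 ctr [0.6716 0.2435] r 0.3578
green 2 px [240. 188.] area 422 ztop 1.0335 0.0652 zmin 0.0012 ctr [0.5574 0.1408] r 0.0971
red 1 px [121. 147.] area 174 ztop 1.0335 0.0333 zmin 0.0076 ctr [0.6497 0.1966] r 0.3081
red 3 px [469. 211.] area 1260 ztop 1.0335 0.2105 zmin 0.2029 ctr [ 0.5189 -0.2066] r 0.1038
scene
blue 1 px [386.   9.] 
[... 484 characters left out ...]
 0.0325 zmin 0.0057 ctr [ 0.5004 -0.1284] r 0.6931
blue 9 px [438. 272.] area 1582 ztop 0.7632 0.0549 zmin 0.0032 ctr [ 0.9687 -0.0212] r 0.2667
blue 10 px [ 40. 343.] area 4675 ztop 0.7632 0.0728 zmin 0.0094 ctr [ 0.7624 -0.4615] r 0.206
blue 11 px [299. 341.] area 2251 ztop 0.7632 0.0557 zmin 0.0035 ctr [ 0.9529 -0.2094] r 0.143
green 3 px [540. 210.] area 178 ztop 0.7632 0.0325 zmin 0.0069 ctr [0.7058 0.0257] r 0.5647
green 4 px [391. 226.] area 433 ztop 0.0665 0.0641 zmin 0.0101 ctr [0.6436 0.187 ] r 0.0314
red 6 px [175. 216.] area 950 ztop 0.7632 0.2111 zmin 0.2064 ctr [ 0.8085 -0.285 ] r 0.2425
red 7 px [507. 216.] area 148 ztop 0.7632 0.0327 zmin 0.0069 ctr [ 0.747  -0.0193] r 0.5054
```

View pics/bincrop.png

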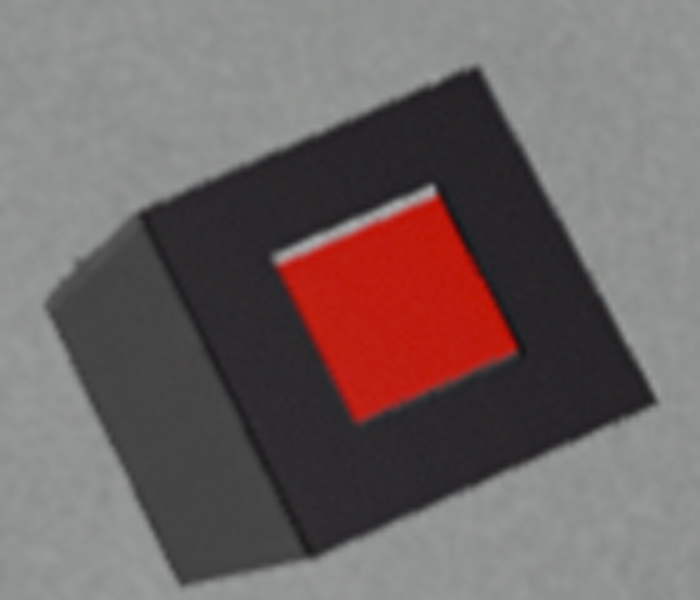

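View pics/bowlcrop.png

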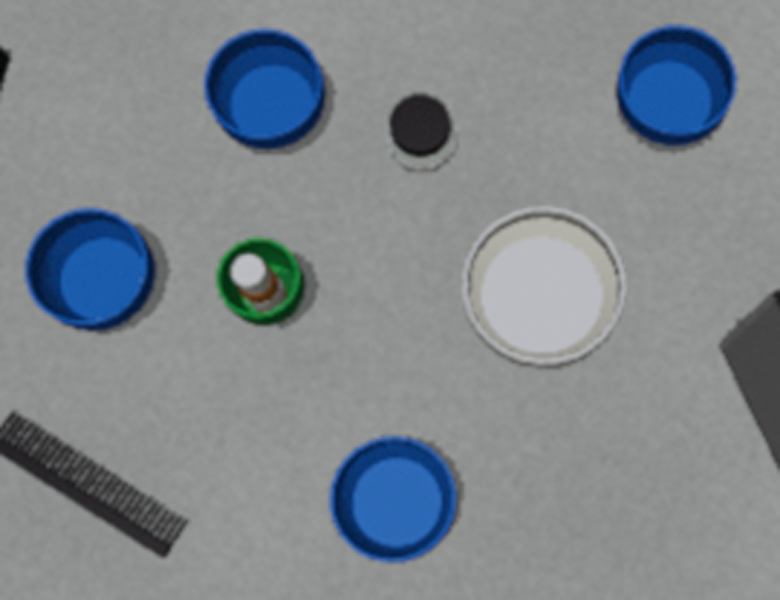

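```bash
cat >> h.py <<'E'
def seed(I,D,C,lo,hi,px,tol=8):
    hsv=cv2.cvtColor(I,cv2.COLOR_RGB2HSV)
    m=cv2.inRange(hsv,np.array(lo),np.array(hi)); m[D==0]=0
    n,l,s,ce=cv2.connectedComponentsWithStats(m)
    i=min(range(1,n),key=lambda i:np.hypot(*(ce[i]-px))+(1e3 if s[i,4]<30 else 0)); return l==i
def rim(I,D,C,m,band=.004):
    v,u=np.where(m);P=depthpts(C,D,np.c_[u,v]);zt=np.percentile(P[:,2],99);k=P[:,2]>zt-band
    Q=P[k][:,:2]
    for _ in range(3):
        ctr,r=circ(Q);e=np.abs(np.linalg.norm(Q-ctr,axis=1)-r);Q=Q[e<max(.003,2*np.median(e))]
    return ctr,r,np.median(P[k][:,2]),len(Q)
BLUE=([100,100,30],[125,255,255]);GREEN=([45,100,20],[85,255,255])
E
python3 - <<'E'
from h import *
T=load('top0')+(cam('top'),);S=load('scene0')+(cam('scene'),)
for px,ps in (((286,264),(319,195)),((181,184),(438,209)),((241,120),(438,272)),((384,119),(299,341))):
    for nm,X,p in(('top',T,px),('sc',S,ps)):
        a=rim(*X,seed(*X,*BLUE,p)); print('blue',p,nm,a[0].round(4),round(a[1],4),round(a[2],4),a[3],'dist',np.hypot(*a[0]).round(3))
for nm,X,p in(('top',T,(240,188)),('sc',S,(391,226))):
    a=rim(*X,seed(*X,*GREEN,p)); print('green',nm,a[0].round(4),round(a[1],4),round(a[2],4),a[3])
# large bowl & cap: by height near pixel
def zr(X,p,w,z0,z1):
    I,D,C=X;v,u=np.mgrid[p[1]-w:p[1]+w+1,p[0]-w:p[0]+w+1];uv=np.c_[u.ravel(),v.ravel()]
    uv=uv[D[uv[:,1],uv[:,0]]>0];P=depthpts(C,D,uv);k=(P[:,2]>z0)&(P[:,2]<z1);Q=P[k][:,:2]
    for _ in range(4):
        ctr,r=circ(Q);e=np.abs(np.linalg.norm(Q-ctr,axis=1)-r);Q=Q[e<max(.003,2*np.median(e))]
    print(p,'mean',P[k].mean(0).round(4),'circ',ctr.round(4),r.round(4),k.sum(),'zmax',P[:,2].max().round(4))
for X,p in((T,(338,190)),(S,(310,257))): zr(X,p,36,.039,.05)
for X,p in((T,(237,185)),(S,(394,207))): zr(X,p,12,.097,.12)
for X,p in((T,(295,132)),(S,(381,282))): zr(X,p,16,.041,.05)
for X,p in((T,(372,324)),(S,(235,172))): zr(X,p,16,.09,.12)
# bin
for nm,X,p in(('top',T,(469,211)),('sc',S,(175,216))):
    I,D,C=X; m=seed(*X,[0,150,80],[6,255,255],p)
    cn=max(cv2.findContours(m.astype(np.uint8),cv2.RETR_EXTERNAL,cv2.CHAIN_APPROX_NONE)[0],key=len).reshape(-1,2)
    P=onplane(C,cn,.21)[:,:2]; r=cv2.minAreaRect((P*1000).astype(np.float32)); print(nm,'red',r,cv2.boxPoints(r).round(0).tolist())
I,D,C=T
for p in [(456,196),(465,193),(474,190),(460,203),(466,211),(470,220),(479,228),(462,185),(450,215)]: print(p,I[p[1],p[0]],depthpts(C,D,[p]).round(4))
a=cv2.resize(S[0][170:330,110:260],None,fx=4,fy=3.7,interpolation=cv2.INTER_CUBIC);save('bins',a)
E
```

```text
blue (286, 264) top [0.4643 0.0738] 0.0478 0.053 172 dist 0.47
blue (319, 195) sc [0.4677 0.0723] 0.0476 0.053 95 dist 0.473
blue (181, 184) top [0.6477 0.3333] 0.0476 0.053 140 dist 0.728
blue (438, 209) sc [0.6512 0.3295] 0.0477 0.0526 107 dist 0.73
blue (241, 120) top [0.8116 0.1979] 0.0478 0.0527 138 dist 0.835
blue (438, 272) sc [0.8146 0.1954] 0.0476 0.0535 168 dist 0.838
blue (384, 119) top [ 0.8249 -0.1512] 0.0476 0.0526 135 dist 0.839
blue (299, 341) sc [ 0.8274 -0.1532] 0.0477 0.0542 264 dist 0.841
green top [0.6395 0.1892] 0.0318 0.0631 81
green sc [0.6438 0.1867] 0.0313 0.0626 56
(338, 190) mean [ 0.6433 -0.0439  0.0424] circ [ 0.6449 -0.0423] 0.0649 266 zmax 0.0479
(310, 257) mean [ 0.6523 -0.0446  0.0428] circ [ 0.6476 -0.0436] 0.0649 333 zmax 0.0468
(237, 185) mean [0.6359 0.1895 0.0999] circ [0.6359 0.1896] 0.0105 100 zmax 0.104
(394, 207) mean [0.6398 0.1877 0.1007] circ [0.6399 0.1876] 0.0105 68 zmax 0.1034
(295, 132) mean [0.7831 0.0651 0.0438] circ [0.7833 0.0651] 0.0209 319 zmax 0.0483
(381, 282) mean [0.7868 0.0626 0.0448] circ [0.7865 0.0629] 0.0215 400 zmax 0.
[... 305 characters left out ...]
0], [552.0, -339.0], [613.0, -310.0], [582.0, -244.0]]
sc red ((568.1104736328125, -295.3651428222656), (67.58453369140625, 74.04115295410156), 25.162193298339844) [[522.0, -276.0], [553.0, -343.0], [614.0, -315.0], [583.0, -247.0]]
(456, 196) [154 152 153] [[ 0.5971 -0.2684  0.2073]]
(465, 193) [166 138 139] [[ 0.603  -0.2854  0.21  ]]
(474, 190) [182  92  91] [[ 0.6106 -0.3049  0.206 ]]
(460, 203) [189  28  16] [[ 0.5832 -0.2757  0.2072]]
(466, 211) [189  27  16] [[ 0.5673 -0.2866  0.208 ]]
(470, 220) [190  28  16] [[ 0.5494 -0.2929  0.2099]]
(479, 228) [44 45 47] [[ 0.534  -0.3092  0.2109]]
(462, 185) [39 37 41] [[ 0.6193 -0.2805  0.209 ]]
(450, 215) [59 37 39] [[ 0.5585 -0.2549  0.2084]]
```

View pics/bins.png

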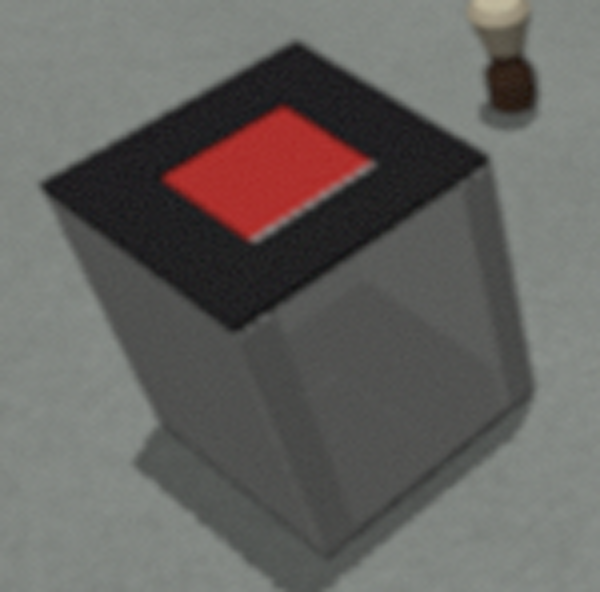

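```bash
cat > plan.py <<'E'
import sys
from h import *
# usage: plan.py x y z toolx_angle_deg [maxstep_m] [nrows]
def plan(x,y,z,ang,ms=.04,n=5,mr=7.):
    o=ctrl.get_obs();p=np.array(o['ee_pos']);Rm=R.from_euler('xyz',o['eef_rot'])
    tgt=np.array([x,y,z]);Rt=R.from_euler('xyz',[np.pi,0,np.radians(ang)])
    rv=(Rm.inv()*Rt).as_rotvec(degrees=True)
    N=int(np.ceil(max(np.linalg.norm(tgt-p)/ms,np.linalg.norm(rv)/mr,1)-1e-6))
    print('now',p.round(4),'toolx',np.degrees(np.arctan2(*Rm.as_matrix()[:2,0][::-1])).round(1),'t',round(o['time_s'],2),'F',np.round(o['force'],1),'grip',round(float(o['grip_width']),4),'rows needed',N)
    d=tgt-p;frac=1/N;out=[]
    for i in range(min(N,n)):
        s=Rm.inv().apply(d*frac);r=(Rm.inv()*Rt).as_rotvec(degrees=True);r=r/(N-i)
        row={k:float(round(v,4)) for k,v in zip('xyz',s)};row.update({k:float(round(v,1)) for k,v in zip(('ax','ay','az'),r) if abs(v)>.15})
        out.append(row);Rm=Rm*R.from_rotvec(r,degrees=True)
    import json;print(json.dumps(out))
a=[float(v) for v in sys.argv[1:]]
plan(*a[:4],ms=a[4] if len(a)>4 else .04,n=int(a[5]) if len(a)>5 else 5)
E
python3 plan.py .60 .2 .22 25 .04 20
```

```text
now [0.2074 0.5092 0.205 ] toolx 157.8 t 0.15 F [-0.2  0.4 -0.6] grip 0.094 rows needed 19
[{"x": -0.0253, "y": -0.0073, "z": -0.0008, "az": 7.0}, {"x": -0.026, "y": -0.0041, "z": -0.0008, "az": 7.0}, {"x": -0.0263, "y": -0.001, "z": -0.0008, "az": 7.0}, {"x": -0.0262, "y": 0.0023, "z": -0.0008, "az": 7.0}, {"x": -0.0257, "y": 0.0054, "z": -0.0008, "az": 7.0}, {"x": -0.0249, "y": 0.0085, "z": -0.0008, "az": 7.0}, {"x": -0.0237, "y": 0.0115, "z": -0.0008, "az": 7.0}, {"x": -0.0221, "y": 0.0143, "z": -0.0008, "az": 7.0}, {"x": -0.0202, "y": 0.0169, "z": -0.0008, "az": 7.0}, {"x": -0.018, "y": 0.0192, "z": -0.0008, "az": 7.0}, {"x": -0.0155, "y": 0.0212, "z": -0.0008, "az": 7.0}, {"x": -0.0128, "y": 0.023, "z": -0.0008, "az": 7.0}, {"x": -0.0099, "y": 0.0244, "z": -0.0008, "az": 7.0}, {"x": -0.0069, "y": 0.0254, "z": -0.0008, "az": 7.0}, {"x": -0.0037, "y": 0.026, "z": -0.0008, "az": 7.0}, {"x": -0.0005, "y": 0.0263, "z": -0.0008, "az": 7.0}, {"x": 0.0027, "y": 0.0262, "z": -0.0008, "az": 7.0}, {"x": 0.0058, "y": 0.0256, "z": -0.0008, "az": 7.0}, {"x": 0.0089, "y": 0.0247, "z": -0.0008, "az": 7.0}]
```

Request:
step_arm(steps=[{"x": -0.025,"y": -0.007,"az": 7},{"x": -0.026,"y": -0.004,"z": -0.001,"az": 7},{"x": -0.026,"y": -0.001,"z": -0.001,"az": 7},{"x": -0.026,"y": 0.002,"z": -0.001,"az": 7},{"x": -0.026,"y": 0.005,"z": -0.001,"az": 7}], grip_force=25)

```text
validation failed for argument at $.st...
```

Request:
step_arm(steps=[{"x": -0.025,"y": 0.008,"z": -0.001,"az": 7},{"x": -0.024,"y": 0.011,"z": -0.001,"az": 7},{"x": -0.022,"y": 0.014,"z": -0.001,"az": 7},{"x": -0.02,"y": 0.017,"z": -0.001,"az": 7},{"x": -0.018,"y": 0.019,"z": -0.001,"az": 7}])

```text
validation failed for argument at $.st...
```

```bash
python3 plan.py .60 .2 .22 25 .04 20
```

```text
now [0.2074 0.5092 0.205 ] toolx 157.8 t 0.15 F [-0.2  0.4 -0.6] grip 0.094 rows needed 19
[{"x": -0.0253, "y": -0.0073, "z": -0.0008, "az": 7.0}, {"x": -0.026, "y": -0.0041, "z": -0.0008, "az": 7.0}, {"x": -0.0263, "y": -0.001, "z": -0.0008, "az": 7.0}, {"x": -0.0262, "y": 0.0023, "z": -0.0008, "az": 7.0}, {"x": -0.0257, "y": 0.0054, "z": -0.0008, "az": 7.0}, {"x": -0.0249, "y": 0.0085, "z": -0.0008, "az": 7.0}, {"x": -0.0237, "y": 0.0115, "z": -0.0008, "az": 7.0}, {"x": -0.0221, "y": 0.0143, "z": -0.0008, "az": 7.0}, {"x": -0.0202, "y": 0.0169, "z": -0.0008, "az": 7.0}, {"x": -0.018, "y": 0.0192, "z": -0.0008, "az": 7.0}, {"x": -0.0155, "y": 0.0212, "z": -0.0008, "az": 7.0}, {"x": -0.0128, "y": 0.023, "z": -0.0008, "az": 7.0}, {"x": -0.0099, "y": 0.0244, "z": -0.0008, "az": 7.0}, {"x": -0.0069, "y": 0.0254, "z": -0.0008, "az": 7.0}, {"x": -0.0037, "y": 0.026, "z": -0.0008, "az": 7.0}, {"x": -0.0005, "y": 0.0263, "z": -0.0008, "az": 7.0}, {"x": 0.0027, "y": 0.0262, "z": -0.0008, "az": 7.0}, {"x": 0.0058, "y": 0.0256, "z": -0.0008, "az": 7.0}, {"x": 0.0089, "y": 0.0247, "z": -0.0008, "az": 7.0}]
```

Request:
step_arm(steps=[{"x": -0.025,"y": -0.007,"z": 0,"ax": 0,"ay": 0,"az": 7,"claw": 0.094},{"x": -0.026,"y": -0.004,"z": -0.001,"ax": 0,"ay": 0,"az": 7,"claw": 0.094},{"x": -0.026,"y": -0.001,"z": -0.001,"ax": 0,"ay": 0,"az": 7,"claw": 0.094},{"x": -0.026,"y": 0.002,"z": -0.001,"ax": 0,"ay": 0,"az": 7,"claw": 0.094},{"x": -0.026,"y": 0.005,"z": -0.001,"ax": 0,"ay": 0,"az": 7,"claw": 0.094}], grip_force=25)

```text
time_s: 0.57
ee_pos: [0.3093, 0.4264, 0.2074]
eef_rot: [-3.138, 0.001, 2.134]
force: [0.5, 0.6, 0.3]
grip_width: 0.0941
```

Request:
step_arm(steps=[{"x": -0.025,"y": 0.008,"z": -0.001,"ax": 0,"ay": 0,"az": 7,"claw": 0.07},{"x": -0.024,"y": 0.011,"z": -0.001,"ax": 0,"ay": 0,"az": 7,"claw": 0.07},{"x": -0.022,"y": 0.014,"z": -0.001,"ax": 0,"ay": 0,"az": 7,"claw": 0.07},{"x": -0.02,"y": 0.017,"z": -0.001,"ax": 0,"ay": 0,"az": 7,"claw": 0.07},{"x": -0.018,"y": 0.019,"z": -0.001,"ax": 0,"ay": 0,"az": 7,"claw": 0.07}])

```text
time_s: 0.98
ee_pos: [0.4143, 0.3374, 0.2118]
eef_rot: [-3.138, 0.004, 1.509]
force: [0.3, -0.0, -0.3]
grip_width: 0.0703
```

```bash
sed -i 's/    import json;print(json.dumps(out))/    for r in out:\n        r={**dict(x=0,y=0,z=0,ax=0,ay=0,az=0),**r};print([round(r[k]*1000,1) for k in "xyz"],[r[k] for k in ("ax","ay","az")])/' plan.py; python3 plan.py .60 .2 .22 25 .04 20
```

```text
now [0.4143 0.3374 0.2118] toolx 86.5 t 0.98 F [ 0.3 -0.  -0.3] grip 0.0703 rows needed 9
[-14.0, 21.5, -0.9] [0, 0, 6.8]
[-11.3, 23.0, -0.9] [0, 0, 6.8]
[-8.5, 24.2, -0.9] [0, 0, 6.8]
[-5.5, 25.1, -0.9] [0, 0, 6.8]
[-2.5, 25.5, -0.9] [0, 0, 6.8]
[0.5, 25.7, -0.9] [0, 0, 6.8]
[3.6, 25.4, -0.9] [0, 0, 6.8]
[6.6, 24.8, -0.9] [0, 0, 6.8]
[9.5, 23.9, -0.9] [0, 0, 6.8]
```

Request:
step_arm(steps=[{"x": -0.014,"y": 0.0215,"z": -0.001,"ax": 0,"ay": 0,"az": 7,"claw": 0.06},{"x": -0.011,"y": 0.023,"z": -0.001,"ax": 0,"ay": 0,"az": 7,"claw": 0.06},{"x": -0.0085,"y": 0.024,"z": -0.001,"ax": 0,"ay": 0,"az": 7,"claw": 0.06},{"x": -0.0055,"y": 0.025,"z": -0.001,"ax": 0,"ay": 0,"az": 7,"claw": 0.06},{"x": -0.0025,"y": 0.0255,"z": -0.001,"ax": 0,"ay": 0,"az": 7,"claw": 0.06}])

```text
time_s: 1.4
ee_pos: [0.5206, 0.255, 0.216]
eef_rot: [-3.14, 0.007, 0.884]
force: [-1.4, 0.7, 0.2]
grip_width: 0.06
```

Request:
step_arm(steps=[{"x": 0.0005,"y": 0.0255,"z": -0.001,"ax": 0,"ay": 0,"az": 7,"claw": 0.06},{"x": 0.0035,"y": 0.0255,"z": -0.001,"ax": 0,"ay": 0,"az": 7,"claw": 0.06},{"x": 0.0065,"y": 0.025,"z": -0.001,"ax": 0,"ay": 0,"az": 6.5,"claw": 0.06},{"x": 0.0095,"y": 0.024,"z": -0.001,"ax": 0,"ay": 0,"az": 6,"claw": 0.06},{"x": 0,"y": 0,"z": 0,"ax": 0,"ay": 0,"az": 0,"claw": 0.06}])

```text
time_s: 1.82
ee_pos: [0.6065, 0.1835, 0.2181]
eef_rot: [3.139, 0.01, 0.393]
force: [-0.8, -0.6, -0.5]
grip_width: 0.0603
```

```bash
cat > w.py <<'E'
import sys
from h import *
n=sys.argv[1];o=ctrl.get_obs();im,d=vision.camera('wrist');save(n,im);np.savez(n+'.npz',im=im,d=d,pos=o['ee_pos'],rot=o['eef_rot'])
print(o['ee_pos'].round(4),o['eef_rot'].round(3),round(o['time_s'],2))
E
python3 w.py w1
```

```text
[0.6065 0.1835 0.2181] [3.139 0.01  0.393] 1.82
```

View pics/w1.png

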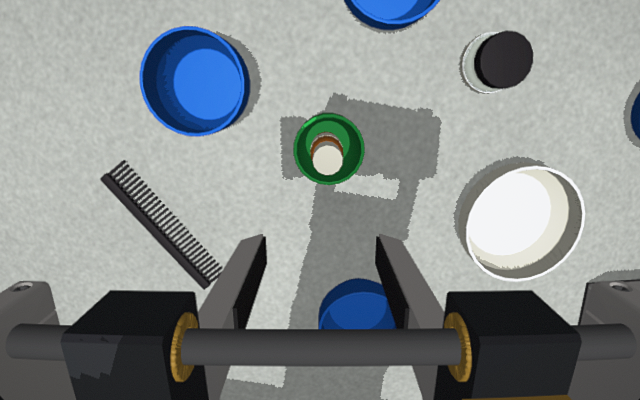

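```bash
cat >> h.py <<'E'
def wload(n):
    z=np.load(n+'.npz'); return z['im'],z['d'],cam('wrist',dict(ee_pos=z['pos'],eef_rot=z['rot']))
def zr(X,p,w,z0,z1):
    I,D,C=X;v,u=np.mgrid[max(0,p[1]-w):min(399,p[1]+w)+1,max(0,p[0]-w):min(639,p[0]+w)+1];uv=np.c_[u.ravel(),v.ravel()]
    uv=uv[D[uv[:,1],uv[:,0]]>0];P=depthpts(C,D,uv);k=(P[:,2]>z0)&(P[:,2]<z1);Q=P[k][:,:2]
    for _ in range(4):
        ctr,r=circ(Q);e=np.abs(np.linalg.norm(Q-ctr,axis=1)-r);Q=Q[e<max(.003,2*np.median(e))]
    print(p,'mean',P[k].mean(0).round(4),'circ',ctr.round(4),r.round(4),k.sum(),'zmax',np.percentile(P[:,2],99).round(4))
E
python3 - <<'E'
from h import *
W=wload('w1');I,D,C=W
zr(W,(328,160),22,.094,.12); zr(W,(525,222),66,.038,.052)
zr(W,(330,148),42,.058,.072); zr(W,(195,80),62,.048,.062); zr(W,(503,58),36,.038,.06)
print(depthpts(C,D,[[100,300],[560,80],[250,20]]).round(4))
E
```

```text
(328, 160) mean [0.6374 0.1906 0.1011] circ [0.6373 0.1905] 0.0103 728 zmax 0.1026
(525, 222) mean [ 0.6477 -0.0436  0.0426] circ [ 0.6456 -0.041 ] 0.0647 1788 zmax 0.0447
(330, 148) mean [0.6411 0.1904 0.0639] circ [0.641 0.19 ] 0.0319 1100 zmax 0.1021
(195, 80) mean [0.6505 0.3367 0.0533] circ [0.649  0.3315] 0.0479 1632 zmax 0.0551
(503, 58) mean [0.7838 0.0668 0.0449] circ [0.7838 0.0663] 0.0213 2531 zmax 0.0468
[[ 6.188e-01  2.458e-01  3.253e-01]
 [ 8.040e-01 -2.060e-02 -3.000e-04]
 [ 7.265e-01  3.122e-01  2.100e-03]]
```

```bash
python3 plan.py .6375 .1895 .073 25 .04 20
```

```text
now [0.6053 0.1848 0.2179] toolx 22.9 t 1.87 F [0.1 0.4 0.1] grip 0.0599 rows needed 4
[8.3, 2.0, 36.1] [0, 0.2, -0.5]
[8.2, 2.1, 36.2] [0, 0.2, -0.5]
[8.0, 2.2, 36.2] [0, 0.2, -0.5]
[7.9, 2.2, 36.2] [0, 0.2, -0.5]
```

Request:
step_arm(steps=[{"x": 0.016,"y": 0.004,"z": 0.02,"ax": 0,"ay": 0.4,"az": -1,"claw": 0.06},{"x": 0.0165,"y": 0.0045,"z": 0.03,"ax": 0,"ay": 0.4,"az": -1,"claw": 0.06},{"x": 0,"y": 0,"z": 0.03,"ax": 0,"ay": 0,"az": 0,"claw": 0.06},{"x": 0,"y": 0,"z": 0.03,"ax": 0,"ay": 0,"az": 0,"claw": 0.06},{"x": 0,"y": 0,"z": 0,"ax": 0,"ay": 0,"az": 0,"claw": 0.06}])

```text
time_s: 2.28
ee_pos: [0.6382, 0.1928, 0.1051]
eef_rot: [3.14, -0.007, 0.447]
force: [-0.2, 0.6, -1.7]
grip_width: 0.0599
```

```bash
python3 plan.py .6375 .1895 .073 25 .04 20
```

```text
now [0.6382 0.1928 0.1051] toolx 25.6 t 2.28 F [-0.2  0.6 -1.7] grip 0.0599 rows needed 1
[-2.3, 2.6, 32.1] [0, -0.4, 0.6]
```

Request:
step_arm(steps=[{"x": -0.002,"y": 0.0025,"z": 0.018,"ax": 0,"ay": -0.4,"az": 0.5,"claw": 0.06},{"x": 0,"y": 0,"z": 0.013,"ax": 0,"ay": 0,"az": 0,"claw": 0.06},{"x": 0,"y": 0,"z": 0,"ax": 0,"ay": 0,"az": 0,"claw": 0.02},{"x": 0,"y": 0,"z": 0,"ax": 0,"ay": 0,"az": 0,"claw": 0.02},{"x": 0,"y": 0,"z": 0,"ax": 0,"ay": 0,"az": 0,"claw": 0.02}])

```text
time_s: 2.7
ee_pos: [0.6369, 0.1928, 0.078]
eef_rot: [3.14, -0.002, 0.446]
force: [-0.3, -0.6, 0.6]
grip_width: 0.0433
```

Request:
step_arm(steps=[{"x": 0,"y": 0,"z": 0,"ax": 0,"ay": 0,"az": 0,"claw": 0.015},{"x": 0,"y": 0,"z": 0,"ax": 0,"ay": 0,"az": 0,"claw": 0.015}])

```text
time_s: 2.87
ee_pos: [0.6377, 0.1935, 0.081]
eef_rot: [3.139, -0.006, 0.447]
force: [-0.5, 0.2, 0.6]
grip_width: 0.0306
```

Request:
step_arm(steps=[{"x": 0,"y": 0.003,"z": 0.006,"ax": 0,"ay": 0,"az": 0,"claw": 0.02},{"x": 0,"y": 0,"z": 0.001,"ax": 0,"ay": 0,"az": 0,"claw": 0.015},{"x": 0,"y": 0,"z": 0,"ax": 0,"ay": 0,"az": 0,"claw": 0.015}])

```text
time_s: 3.12
ee_pos: [0.6413, 0.191, 0.0779]
eef_rot: [3.138, -0.013, 0.448]
force: [-0.3, -0.0, -1.5]
grip_width: 0.0245
```

```bash
python3 plan.py .6375 .1895 .073 25 .04 20
```

```text
now [0.6413 0.191  0.0779] toolx 25.6 t 3.12 F [-0.3 -0.  -1.5] grip 0.0245 rows needed 1
[-4.1, -0.3, 4.8] [0.2, -0.8, 0.6]
```

Request:
step_arm(steps=[{"x": 0,"y": 0,"z": -0.02,"ax": 0,"ay": -0.4,"az": 0,"claw": 0.015},{"x": 0,"y": 0,"z": -0.035,"ax": 0,"ay": -0.4,"az": 0,"claw": 0.015},{"x": 0,"y": 0,"z": -0.035,"ax": 0,"ay": 0,"az": 0,"claw": 0.015},{"x": 0,"y": 0,"z": -0.035,"ax": 0,"ay": 0,"az": 0,"claw": 0.015},{"x": 0,"y": 0.01,"z": -0.035,"ax": 0,"ay": 0,"az": 0,"claw": 0.015}])

```text
time_s: 3.53
ee_pos: [0.6417, 0.1818, 0.2334]
eef_rot: [-3.142, 0.018, 0.448]
force: [0.8, 1.1, -0.1]
grip_width: 0.0246
```

```bash
python3 w.py w2; python3 plan.py .58 -.2 .34 25 .035 20
```

```text
[0.6417 0.1818 0.2334] [-3.142  0.018  0.448] 3.53
now [0.6444 0.1799 0.2418] toolx 25.6 t 3.58 F [ 1.3 -1.5  7.1] grip 0.0249 rows needed 12
[-18.6, 26.3, -7.9] [0, 0, 0]
[-18.6, 26.3, -8.0] [0, 0, 0]
[-18.5, 26.3, -8.0] [0, 0, 0]
[-18.5, 26.3, -8.0] [0, 0, 0]
[-18.5, 26.3, -8.0] [0, 0, 0]
[-18.4, 26.3, -8.0] [0, 0, 0]
[-18.4, 26.3, -8.1] [0, 0, 0]
[-18.4, 26.4, -8.1] [0, 0, 0]
[-18.4, 26.4, -8.1] [0, 0, 0]
[-18.3, 26.4, -8.1] [0, 0, 0]
[-18.3, 26.4, -8.1] [0, 0, 0]
[-18.3, 26.4, -8.2] [0, 0, 0]
```

View pics/w2.png

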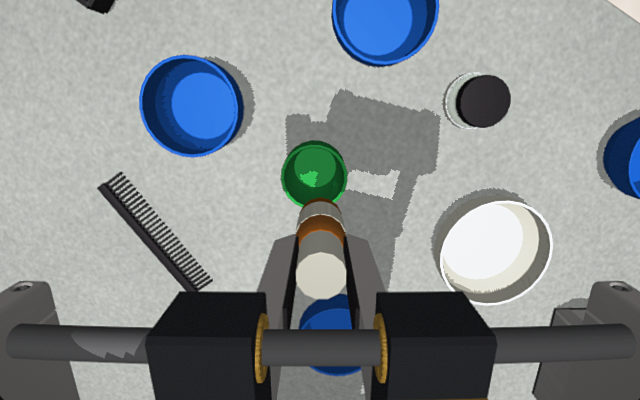

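Request:
step_arm(steps=[{"x": -0.0185,"y": 0.0263,"z": -0.012,"ax": 0,"ay": 0,"az": 0,"claw": 0.015},{"x": -0.0185,"y": 0.0263,"z": -0.012,"ax": 0,"ay": 0,"az": 0,"claw": 0.015},{"x": -0.0185,"y": 0.0263,"z": -0.012,"ax": 0,"ay": 0,"az": 0,"claw": 0.015},{"x": -0.0185,"y": 0.0263,"z": -0.012,"ax": 0,"ay": 0,"az": 0,"claw": 0.015},{"x": -0.0185,"y": 0.0263,"z": -0.012,"ax": 0,"ay": 0,"az": 0,"claw": 0.015}])

```text
time_s: 4.0
ee_pos: [0.6177, 0.0204, 0.3047]
eef_rot: [3.139, 0.007, 0.454]
force: [0.9, -0.3, -0.8]
grip_width: 0.0246
```

Request:
step_arm(steps=[{"x": -0.0185,"y": 0.0263,"z": -0.012,"ax": 0,"ay": 0,"az": 0,"claw": 0.015},{"x": -0.0185,"y": 0.0263,"z": -0.012,"ax": 0,"ay": 0,"az": 0,"claw": 0.015},{"x": -0.0185,"y": 0.0263,"z": -0.012,"ax": 0,"ay": 0,"az": 0,"claw": 0.015},{"x": 0,"y": 0,"z": 0,"ax": 0,"ay": 0,"az": 0,"claw": 0.015}])

```text
time_s: 4.33
ee_pos: [0.6004, -0.0845, 0.3447]
eef_rot: [3.136, 0.005, 0.449]
force: [-0.4, -0.7, 0.0]
grip_width: 0.0245
```

```bash
python3 w.py w3; python3 plan.py .55 -.26 .34 25 .035 20
```

```text
[ 0.6004 -0.0845  0.3447] [3.136 0.005 0.449] 4.33
now [ 0.6007 -0.0824  0.3435] toolx 25.8 t 4.38 F [-0.   0.4  0.1] grip 0.0247 rows needed 6
[-20.5, 23.0, 0.8] [0, 0, 0]
[-20.4, 23.0, 0.7] [0, 0, 0]
[-20.4, 23.1, 0.7] [0, 0, 0]
[-20.3, 23.1, 0.7] [0, 0, 0]
[-20.3, 23.2, 0.6] [0, 0, 0]
[-20.2, 23.2, 0.6] [0, 0, 0]
```

View pics/w3.png

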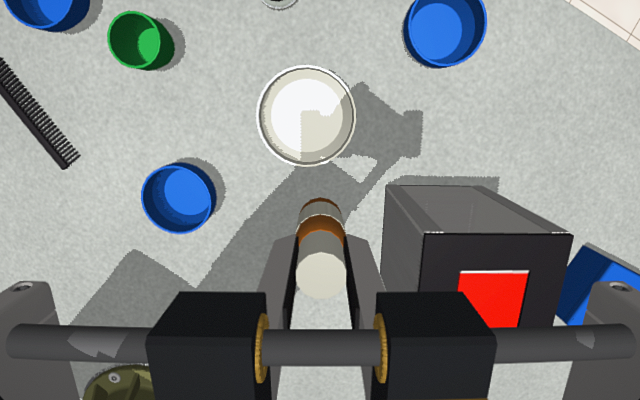

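Request:
step_arm(steps=[{"x": -0.024,"y": 0.026,"z": 0,"ax": 0,"ay": 0,"az": 0,"claw": 0.015},{"x": -0.024,"y": 0.026,"z": 0,"ax": 0,"ay": 0,"az": 0,"claw": 0.015},{"x": -0.024,"y": 0.026,"z": 0,"ax": 0,"ay": 0,"az": 0,"claw": 0.015},{"x": -0.024,"y": 0.026,"z": 0,"ax": 0,"ay": 0,"az": 0,"claw": 0.015},{"x": -0.024,"y": 0.026,"z": 0,"ax": 0,"ay": 0,"az": 0,"claw": 0.015}])

```text
time_s: 4.8
ee_pos: [0.5505, -0.2483, 0.3403]
eef_rot: [-3.141, 0.006, 0.461]
force: [0.3, -0.6, -0.5]
grip_width: 0.0247
```

Request:
step_arm(steps=[{"x": -0.02,"y": 0.016,"z": 0,"ax": 0,"ay": 0,"az": 0,"claw": 0.015},{"x": 0,"y": 0,"z": 0,"ax": 0,"ay": 0,"az": 0,"claw": 0.015}])

```text
time_s: 4.97
ee_pos: [0.5381, -0.2757, 0.338]
eef_rot: [-3.14, 0.008, 0.458]
force: [-0.1, -0.2, -0.4]
grip_width: 0.0243
```

```bash
python3 w.py w4; python3 - <<'E'
from h import *
W=wload('w3')
zr(W,(179,198),45,.047,.06);zr(W,(306,115),56,.038,.05);zr(W,(140,40),36,.058,.07)
im=cv2.imread('pics/w4.png')
cv2.imwrite('pics/w4c.png',cv2.resize(im[80:280,200:460],(780,600),interpolation=cv2.INTER_CUBIC))
E
```

```text
[ 0.5381 -0.2757  0.338 ] [-3.14   0.008  0.458] 4.97
(179, 198) mean [0.4645 0.0753 0.0527] circ [0.4657 0.0734] 0.0481 796 zmax 0.055
(306, 115) mean [ 0.646  -0.0413  0.0436] circ [ 0.6453 -0.0421] 0.0646 939 zmax 0.045
(140, 40) mean [0.641  0.1902 0.0631] circ [0.6407 0.1887] 0.0319 719 zmax 0.0654
```

View pics/w4.png

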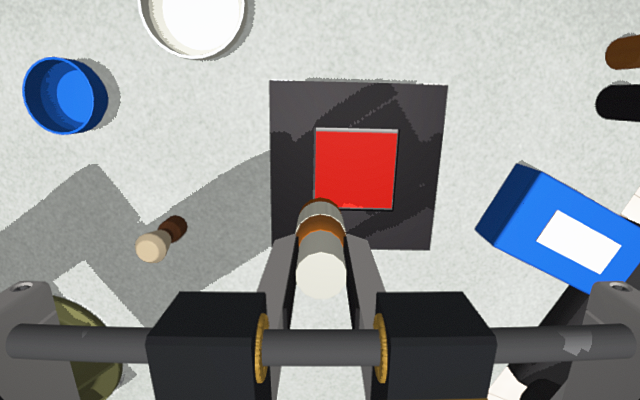

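View pics/w4c.png

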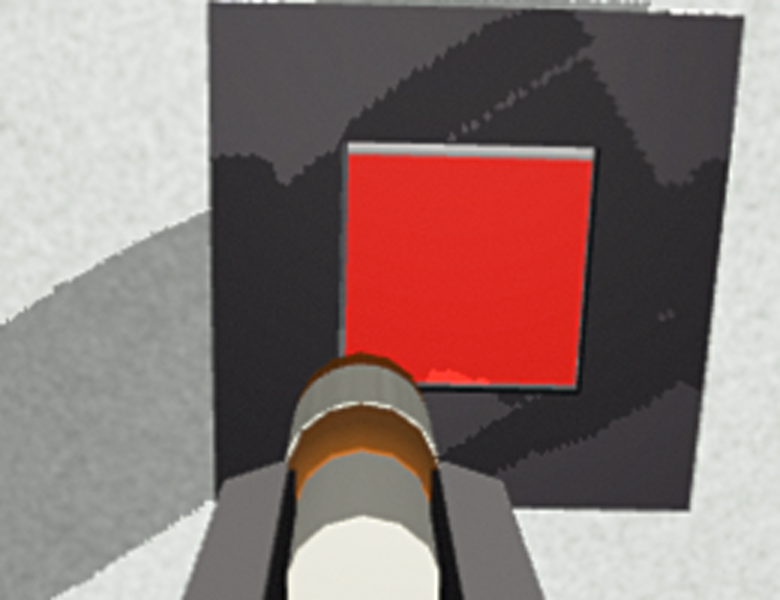

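```bash
python3 - <<'E'
from h import *
I,D,C=wload('w4')
P=onplane(C,[[315.7,127.7],[399,129.3],[392.9,209.8]],.209); print(P.round(4))
ctr=(P[0]+P[2])/2; print('ctr',ctr, np.linalg.norm(P[1]-P[0]),np.linalg.norm(P[2]-P[1]), np.degrees(np.arctan2(*(P[1]-P[2])[:2][::-1])),np.degrees(np.arctan2(*(P[1]-P[0])[:2][::-1])))
print(onplane(C,[[270,82],[447,86],[430,249],[271,246]],.21).round(4), onplane(C,[[270,82],[447,86],[430,249],[271,246]],.21).mean(0).round(4))
print(depthpts(C,D,[[360,170],[360,220],[420,180],[300,150]]).round(4))
E
```

```text
[[ 0.587  -0.246   0.209 ]
 [ 0.6177 -0.311   0.209 ]
 [ 0.5519 -0.342   0.209 ]]
ctr [ 0.56942711 -0.29402749  0.209     ] 0.0718615203422349 0.07278941226447719 25.25666869872784 -64.65015119791293
[[ 0.604  -0.1953  0.21  ]
 [ 0.6672 -0.3293  0.21  ]
 [ 0.5338 -0.3927  0.21  ]
 [ 0.4699 -0.2564  0.21  ]] [ 0.5687 -0.2934  0.21  ]
[[ 0.5713 -0.2974  0.2097]
 [ 0.5305 -0.3189  0.2116]
 [ 0.5872 -0.3498  0.21  ]
 [ 0.5637 -0.2422  0.2098]]
```

```bash
python3 plan.py .5625 -.2965 .30 25.2 .035 20
```

```text
now [ 0.5389 -0.274   0.3378] toolx 26.3 t 5.02 F [ 0.9 -0.2 -0.4] grip 0.0245 rows needed 2
[5.7, 15.4, 18.8] [0, 0.2, 0.6]
[5.8, 15.3, 18.9] [0, 0.2, 0.6]
```

Request:
step_arm(steps=[{"x": 0.006,"y": 0.015,"z": 0.015,"ax": 0,"ay": 0.2,"az": 0.6,"claw": 0.015},{"x": 0.005,"y": 0.015,"z": 0.015,"ax": 0,"ay": 0.2,"az": 0.5,"claw": 0.015},{"x": 0,"y": 0,"z": 0,"ax": 0,"ay": 0,"az": 0,"claw": 0.015}])

```text
time_s: 5.27
ee_pos: [0.5645, -0.2925, 0.3063]
eef_rot: [-3.139, -0.0, 0.442]
force: [-0.2, -0.8, -1.6]
grip_width: 0.0245
```

```bash
python3 plan.py .5625 -.2965 .25 25.2 .012 20
```

```text
now [ 0.5645 -0.2925  0.3063] toolx 25.3 t 5.27 F [-0.2 -0.8 -1.6] grip 0.0245 rows needed 5
[-0.7, 0.6, 11.3] [0, 0, 0]
[-0.7, 0.6, 11.3] [0, 0, 0]
[-0.7, 0.6, 11.3] [0, 0, 0]
[-0.7, 0.6, 11.3] [0, 0, 0]
[-0.7, 0.6, 11.3] [0, 0, 0]
```

Request:
step_arm(steps=[{"x": -0.0015,"y": 0.0015,"z": 0.01,"ax": 0,"ay": 0,"az": 0,"claw": 0.015},{"x": -0.0015,"y": 0.0015,"z": 0.01,"ax": 0,"ay": 0,"az": 0,"claw": 0.015},{"x": 0,"y": 0,"z": 0.01,"ax": 0,"ay": 0,"az": 0,"claw": 0.015},{"x": 0,"y": 0,"z": 0.01,"ax": 0,"ay": 0,"az": 0,"claw": 0.015}])

```text
time_s: 5.6
ee_pos: [0.5649, -0.2921, 0.2655]
eef_rot: [-3.142, -0.002, 0.447]
force: [0.7, 0.5, 3.3]
grip_width: 0.0245
```

```bash
python3 plan.py .5625 -.2965 .16 25.2 .012 20
```

```text
now [ 0.5649 -0.2921  0.2655] toolx 25.6 t 5.6 F [0.7 0.5 3.3] grip 0.0245 rows needed 9
[-0.5, 0.3, 11.7] [0, 0, 0]
[-0.5, 0.3, 11.7] [0, 0, 0]
[-0.5, 0.3, 11.7] [0, 0, 0]
[-0.5, 0.3, 11.7] [0, 0, 0]
[-0.5, 0.3, 11.7] [0, 0, 0]
[-0.5, 0.3, 11.7] [0, 0, 0]
[-0.5, 0.3, 11.7] [0, 0, 0]
[-0.5, 0.3, 11.7] [0, 0, 0]
[-0.5, 0.3, 11.7] [0, 0, 0]
```

Request:
step_arm(steps=[{"x": -0.003,"y": 0.002,"z": 0.012,"ax": 0,"ay": 0,"az": 0,"claw": 0.015},{"x": -0.003,"y": 0.002,"z": 0.012,"ax": 0,"ay": 0,"az": 0,"claw": 0.015},{"x": 0,"y": 0,"z": 0.012,"ax": 0,"ay": 0,"az": 0,"claw": 0.015},{"x": 0,"y": 0,"z": 0.012,"ax": 0,"ay": 0,"az": 0,"claw": 0.015},{"x": 0,"y": 0,"z": 0.012,"ax": 0,"ay": 0,"az": 0,"claw": 0.015}])

```text
time_s: 6.02
ee_pos: [0.5604, -0.2963, 0.2032]
eef_rot: [3.138, -0.003, 0.449]
force: [-1.0, -0.6, -0.1]
grip_width: 0.0245
```

```bash
python3 plan.py .5625 -.2965 .16 25.2 .012 20
```

```text
now [ 0.5604 -0.2963  0.2032] toolx 25.7 t 6.02 F [-1.  -0.6 -0.1] grip 0.0245 rows needed 4
[0.4, 0.3, 10.8] [0, 0, 0]
[0.4, 0.3, 10.8] [0, 0, 0]
[0.4, 0.3, 10.8] [0, 0, 0]
[0.4, 0.3, 10.8] [0, 0, 0]
```

Request:
step_arm(steps=[{"x": 0,"y": 0,"z": 0.012,"ax": 0,"ay": 0,"az": 0,"claw": 0.015},{"x": 0,"y": 0,"z": 0.012,"ax": 0,"ay": 0,"az": 0,"claw": 0.015},{"x": 0,"y": 0,"z": 0.012,"ax": 0,"ay": 0,"az": 0,"claw": 0.015},{"x": 0,"y": 0,"z": 0.012,"ax": 0,"ay": 0,"az": 0,"claw": 0.015},{"x": 0,"y": 0,"z": 0.01,"ax": 0,"ay": 0,"az": 0,"claw": 0.015}])

```text
time_s: 6.43
ee_pos: [0.5581, -0.2943, 0.1405]
eef_rot: [3.139, -0.001, 0.45]
force: [-1.7, -0.5, 0.9]
grip_width: 0.024
```

```bash
python3 plan.py .5625 -.2965 .145 25.2 .012 20; python3 - <<'E'
from h import *
im,d=vision.camera('scene');save('s5',cv2.resize(im[120:330,80:300],(640,600),interpolation=cv2.INTER_CUBIC))
E
```

```text
now [ 0.5581 -0.2943  0.1405] toolx 25.8 t 6.43 F [-1.7 -0.5  0.9] grip 0.024 rows needed 1
[3.0, 4.0, -4.5] [0.2, 0, 0.6]
```

View pics/s5.png

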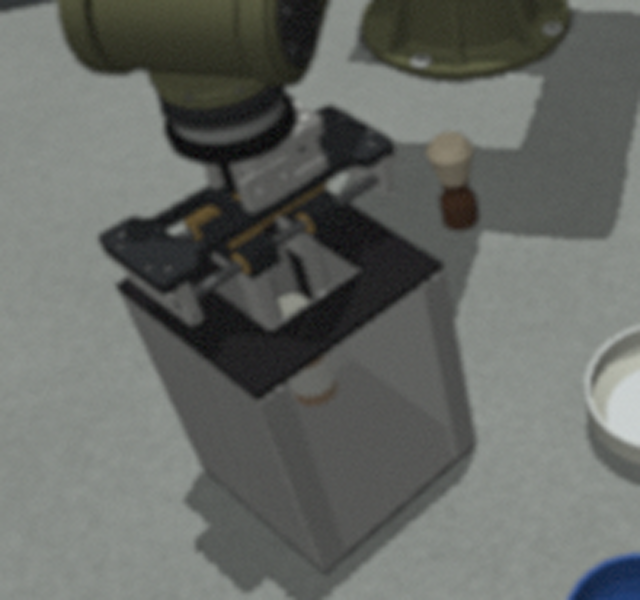

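Request:
step_arm(steps=[{"x": 0.002,"y": 0.004,"z": 0,"ax": 0,"ay": 0,"az": 0,"claw": 0.015},{"x": 0,"y": 0,"z": 0,"ax": 0,"ay": 0,"az": 0,"claw": 0.034},{"x": 0,"y": 0,"z": 0,"ax": 0,"ay": 0,"az": 0,"claw": 0.034},{"x": 0,"y": 0,"z": 0,"ax": 0,"ay": 0,"az": 0,"claw": 0.034}])

```text
time_s: 6.82
ee_pos: [0.5604, -0.2959, 0.1382]
eef_rot: [-3.139, 0.002, 0.451]
force: [-3.6, 0.2, -2.3]
grip_width: 0.034
```

```bash
python3 plan.py .5625 -.2965 .145 25.2 .012 20; python3 - <<'E'
from h import *
im,d=vision.camera('scene');save('s6',cv2.resize(im[120:330,80:300],(640,600),interpolation=cv2.INTER_CUBIC))
E
```

```text
now [ 0.5604 -0.2959  0.1382] toolx 25.8 t 6.82 F [-3.6  0.2 -2.3] grip 0.034 rows needed 1
[1.6, 1.4, -6.8] [0, 0, 0.6]
```

View pics/s6.png

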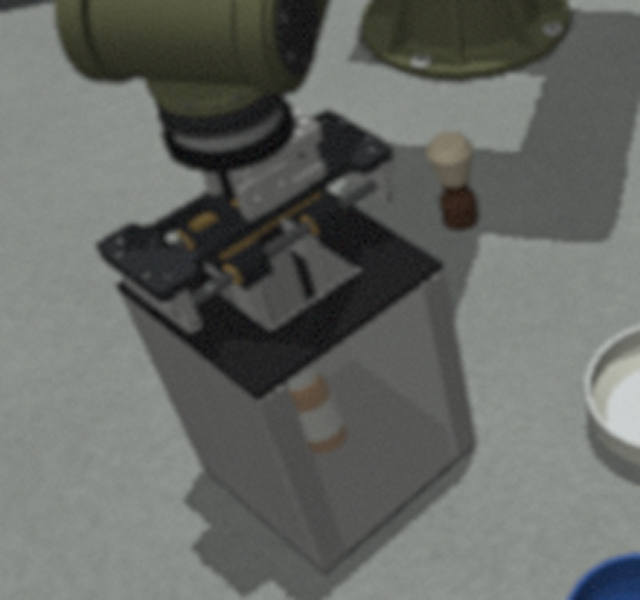

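Request:
step_arm(steps=[{"x": 0,"y": 0,"z": 0,"ax": 0,"ay": 0,"az": 0,"claw": 0.034},{"x": 0,"y": 0,"z": 0,"ax": 0,"ay": 0,"az": 0,"claw": 0.034}])

```text
time_s: 7.03
ee_pos: [0.5602, -0.296, 0.1385]
eef_rot: [-3.139, 0.002, 0.45]
force: [-3.3, -0.1, -1.9]
grip_width: 0.0339
```

```bash
python3 plan.py .5625 -.2965 .25 25.2 .012 5; python3 - <<'E'
from h import *
im,d=vision.camera('scene');save('s7',cv2.resize(im[120:330,80:300],(640,600),interpolation=cv2.INTER_CUBIC))
E
```

```text
now [ 0.5602 -0.296   0.1385] toolx 25.8 t 7.03 F [-3.3 -0.1 -1.9] grip 0.0339 rows needed 10
[0.2, 0.1, -11.2] [0, 0, 0]
[0.2, 0.1, -11.2] [0, 0, 0]
[0.2, 0.1, -11.2] [0, 0, 0]
[0.2, 0.1, -11.2] [0, 0, 0]
[0.2, 0.1, -11.2] [0, 0, 0]
```

View pics/s7.png

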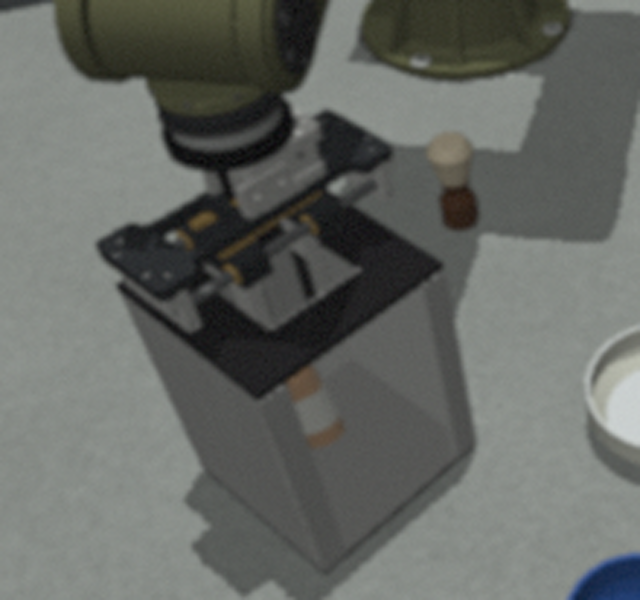

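```bash
python3 - <<'E'
from h import *
c=cam('scene')
for u,v in ((325,442),(320,405),(300,372)):
    p=(80+u*220/640,120+v*210/600);r=rays(c,[p])[0]
    for x in (.50,.54,.58): 
        t=(x-c['t'][0])/r[0];print((u,v),(c['t']+r*t).round(3))
E
```

```text
(325, 442) [ 0.5   -0.302 -0.063]
(325, 442) [ 0.54  -0.302 -0.014]
(325, 442) [ 0.58  -0.302  0.035]
(320, 405) [ 0.5   -0.296 -0.014]
(320, 405) [ 0.54  -0.297  0.033]
(320, 405) [ 0.58  -0.297  0.079]
(300, 372) [ 0.5   -0.303  0.034]
(300, 372) [ 0.54  -0.303  0.077]
(300, 372) [ 0.58  -0.303  0.12 ]
```

Request:
step_arm(steps=[{"x": 0,"y": 0,"z": -0.02,"ax": 0,"ay": 0,"az": 0,"claw": 0.034},{"x": 0,"y": 0,"z": -0.025,"ax": 0,"ay": 0,"az": 0,"claw": 0.034},{"x": 0,"y": 0,"z": -0.025,"ax": 0,"ay": 0,"az": 0,"claw": 0.034},{"x": 0,"y": 0,"z": -0.025,"ax": 0,"ay": 0,"az": 0,"claw": 0.034},{"x": 0,"y": 0,"z": -0.025,"ax": 0,"ay": 0,"az": 0,"claw": 0.034}])

```text
time_s: 7.5
ee_pos: [0.5599, -0.2959, 0.2586]
eef_rot: [-3.135, 0.005, 0.45]
force: [0.3, -0.7, 0.7]
grip_width: 0.0341
```

```bash
python3 plan.py .45 .0 .28 25.2 .038 5; python3 - <<'E'
from h import *
im,d=vision.camera('scene');save('s8',cv2.resize(im[120:330,80:300],(640,600),interpolation=cv2.INTER_CUBIC))
E
```

```text
now [ 0.5599 -0.2959  0.2586] toolx 25.8 t 7.5 F [ 0.3 -0.7  0.7] grip 0.0341 rows needed 9
[3.3, -34.9, -2.2] [0, 0, 0]
[3.3, -34.9, -2.2] [0, 0, 0]
[3.2, -34.9, -2.2] [0, 0, 0]
[3.2, -34.9, -2.2] [0, 0, 0]
[3.1, -34.9, -2.3] [0, 0, 0]
```

View pics/s8.png

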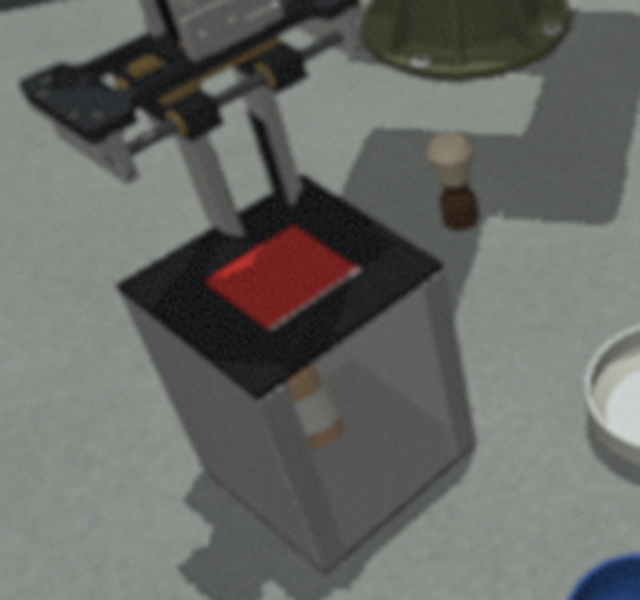

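Request:
step_arm(steps=[{"x": 0.003,"y": -0.039,"z": -0.002,"ax": 0,"ay": 0,"az": 0,"claw": 0.034},{"x": 0.003,"y": -0.039,"z": -0.002,"ax": 0,"ay": 0,"az": 0,"claw": 0.034},{"x": 0.003,"y": -0.039,"z": 0,"ax": 0,"ay": 0,"az": 0,"claw": 0.034},{"x": 0.003,"y": -0.039,"z": 0,"ax": 0,"ay": 0,"az": 0,"claw": 0.034},{"x": 0.003,"y": -0.039,"z": 0,"ax": 0,"ay": 0,"az": 0,"claw": 0.034}])

```text
time_s: 7.97
ee_pos: [0.4907, -0.1139, 0.2702]
eef_rot: [3.133, -0.009, 0.444]
force: [0.7, 0.1, -0.6]
grip_width: 0.0341
```

```bash
python3 plan.py .40 .09 .22 25.2 .038 9
```

```text
now [ 0.4907 -0.1139  0.2702] toolx 25.4 t 7.97 F [ 0.7  0.1 -0.6] grip 0.0341 rows needed 7
[0.8, -31.9, 6.9] [0, 0, 0]
[0.7, -31.9, 6.9] [0, 0, 0]
[0.7, -31.9, 7.0] [0, 0, 0]
[0.7, -31.9, 7.0] [0, 0, 0]
[0.7, -31.9, 7.1] [0, 0, 0]
[0.7, -31.9, 7.1] [0, 0, 0]
[0.7, -31.9, 7.1] [0, 0, 0]
```

Request:
step_arm(steps=[{"x": 0.001,"y": -0.036,"z": 0.008,"ax": 0,"ay": 0,"az": 0,"claw": 0.034},{"x": 0.001,"y": -0.036,"z": 0.008,"ax": 0,"ay": 0,"az": 0,"claw": 0.034},{"x": 0.001,"y": -0.036,"z": 0.008,"ax": 0,"ay": 0,"az": 0,"claw": 0.034},{"x": 0.001,"y": -0.036,"z": 0.008,"ax": 0,"ay": 0,"az": 0,"claw": 0.034},{"x": 0.001,"y": -0.036,"z": 0.008,"ax": 0,"ay": 0,"az": 0,"claw": 0.034}])

```text
time_s: 8.38
ee_pos: [0.4165, 0.0587, 0.2312]
eef_rot: [3.126, -0.024, 0.444]
force: [1.0, -0.3, 0.3]
grip_width: 0.0339
```

Request:
step_arm(steps=[{"x": 0,"y": -0.02,"z": 0.005,"ax": 0,"ay": 0,"az": 0,"claw": 0.034},{"x": 0,"y": 0,"z": 0,"ax": 0,"ay": 0,"az": 0,"claw": 0.034},{"x": 0,"y": 0,"z": 0,"ax": 0,"ay": 0,"az": 0,"claw": 0.034}])

```text
time_s: 8.63
ee_pos: [0.4057, 0.0829, 0.2261]
eef_rot: [3.126, -0.03, 0.451]
force: [-0.0, -0.6, -0.4]
grip_width: 0.034
```

```bash
python3 w.py w5;python3 plan.py .445 .1167 .10 25.2 .03 9
```

```text
[0.4057 0.0829 0.2261] [ 3.126 -0.03   0.451] 8.63
now [0.4059 0.0825 0.2262] toolx 25.8 t 8.68 F [-0.6  0.5  0.3] grip 0.034 rows needed 5
[9.3, -3.2, 25.5] [0.2, -0.3, 0]
[9.4, -3.1, 25.4] [0.2, -0.3, 0]
[9.6, -3.0, 25.4] [0.2, -0.3, 0]
[9.7, -3.0, 25.3] [0.2, -0.3, 0]
[9.8, -2.9, 25.3] [0.2, -0.3, 0]
```

View pics/w5.png

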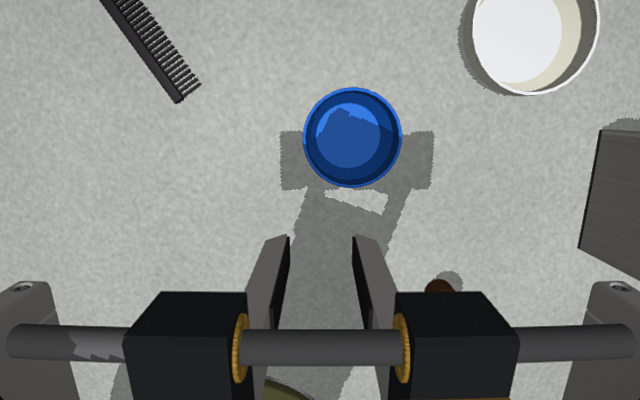

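```bash
python3 - <<'E'
from h import *
W=wload('w5');zr(W,(352,138),56,.046,.062)
I,D,C=W; print(proj(cam('top'),[[.466,.0733,.054],[.649,.3315,.054],[.813,.197,.054],[.826,-.152,.054]]).round(0).tolist())
im=cv2.imread('pics/w5.png');cv2.imwrite('pics/w5c.png',cv2.resize(im[70:220,250:450],(800,600),interpolation=cv2.INTER_CUBIC))
E
```

```text
(352, 138) mean [0.4656 0.0707 0.0532] circ [0.4648 0.0745] 0.0477 1299 zmax 0.0549
[[286.0, 263.0], [180.0, 182.0], [241.0, 118.0], [385.0, 116.0]]
```

View pics/w5c.png

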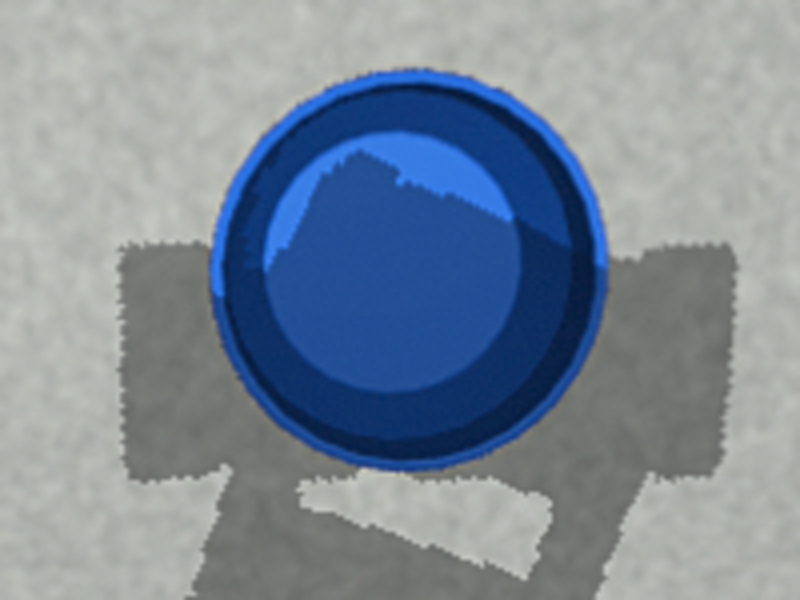

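Request:
step_arm(steps=[{"x": 0.0165,"y": -0.005,"z": 0.02,"ax": 0.3,"ay": -0.6,"az": 0,"claw": 0.034},{"x": 0.0165,"y": -0.005,"z": 0.025,"ax": 0.3,"ay": -0.6,"az": 0,"claw": 0.034},{"x": 0.0165,"y": -0.005,"z": 0.03,"ax": 0.2,"ay": -0.4,"az": 0,"claw": 0.034},{"x": 0,"y": 0,"z": 0.03,"ax": 0,"ay": 0,"az": 0,"claw": 0.03},{"x": 0,"y": 0,"z": 0,"ax": 0,"ay": 0,"az": 0,"claw": 0.03}])

```text
time_s: 9.1
ee_pos: [0.4533, 0.1155, 0.1225]
eef_rot: [3.137, -0.013, 0.445]
force: [-0.9, -0.6, -1.7]
grip_width: 0.0302
```

Request:
step_arm(steps=[{"x": 0,"y": 0,"z": 0,"ax": 0,"ay": 0,"az": 0,"claw": 0.03}])

```text
time_s: 9.18
ee_pos: [0.454, 0.1147, 0.1228]
eef_rot: [3.137, -0.013, 0.443]
force: [0.2, -0.6, 0.3]
grip_width: 0.0303
```

```bash
python3 plan.py .4446 .1176 .042 25.4 .03 9
```

```text
now [0.454  0.1147 0.1228] toolx 25.4 t 9.18 F [ 0.2 -0.6  0.3] grip 0.0303 rows needed 3
[-2.8, -2.3, 26.9] [0, -0.2, 0]
[-2.6, -2.3, 26.9] [0, -0.2, 0]
[-2.5, -2.2, 26.9] [0, -0.2, 0]
```

Request:
step_arm(steps=[{"x": -0.0075,"y": -0.007,"z": 0.015,"ax": 0,"ay": -0.4,"az": 0,"claw": 0.03},{"x": 0,"y": 0,"z": 0.02,"ax": 0,"ay": 0,"az": 0,"claw": 0.03},{"x": 0,"y": 0,"z": 0.01,"ax": 0,"ay": 0,"az": 0,"claw": 0.03},{"x": 0,"y": 0,"z": 0,"ax": 0,"ay": 0,"az": 0,"claw": 0.03},{"x": 0,"y": 0,"z": 0,"ax": 0,"ay": 0,"az": 0,"claw": 0.03}])

```text
time_s: 9.6
ee_pos: [0.4493, 0.1155, 0.0846]
eef_rot: [3.134, -0.016, 0.439]
force: [0.3, 1.2, 0.5]
grip_width: 0.0299
```

```bash
python3 plan.py .4446 .1176 .042 25.4 .04 9
```

```text
now [0.4493 0.1155 0.0846] toolx 25.2 t 9.6 F [0.3 1.2 0.5] grip 0.0299 rows needed 2
[-2.0, -2.1, 21.2] [0.2, -0.5, 0]
[-1.8, -2.0, 21.3] [0.2, -0.5, 0]
```

Request:
step_arm(steps=[{"x": -0.0045,"y": -0.004,"z": 0.01,"ax": 0.3,"ay": -0.9,"az": 0,"claw": 0.03},{"x": 0,"y": 0,"z": 0,"ax": 0,"ay": 0,"az": 0,"claw": 0.03}])

```text
time_s: 9.77
ee_pos: [0.4446, 0.117, 0.0763]
eef_rot: [3.139, -0.003, 0.438]
force: [-0.0, -1.3, -0.9]
grip_width: 0.03
```

```bash
python3 plan.py .4446 .1176 .042 25.4 .04 9
```

```text
now [0.4446 0.117  0.0763] toolx 25.1 t 9.77 F [-0.  -1.3 -0.9] grip 0.03 rows needed 1
[0.1, -0.6, 34.3] [0.2, 0, -0.3]
```

Aligned; straight down.

Request:
step_arm(steps=[{"x": 0,"y": 0,"z": 0.017,"ax": 0,"ay": 0,"az": 0,"claw": 0.03},{"x": 0,"y": -0.0005,"z": 0.017,"ax": 0,"ay": 0,"az": 0,"claw": 0.03},{"x": 0,"y": 0,"z": 0,"ax": 0,"ay": 0,"az": 0,"claw": 0.03}])

```text
time_s: 10.02
ee_pos: [0.4461, 0.1178, 0.0438]
eef_rot: [3.138, -0.007, 0.438]
force: [-1.2, 0.2, -0.6]
grip_width: 0.0302
```

```bash
python3 plan.py .4446 .1176 .042 25.4 .04 9
```

```text
now [0.4461 0.1178 0.0438] toolx 25.1 t 10.02 F [-1.2  0.2 -0.6] grip 0.0302 rows needed 1
[-1.4, -0.5, 1.8] [0.2, -0.4, -0.3]
```

Request:
step_arm(steps=[{"x": -0.001,"y": 0,"z": 0.002,"ax": 0,"ay": -0.4,"az": 0,"claw": 0.0},{"x": 0,"y": 0,"z": 0,"ax": 0,"ay": 0,"az": 0,"claw": 0.0},{"x": 0,"y": 0,"z": 0,"ax": 0,"ay": 0,"az": 0,"claw": 0.0},{"x": 0,"y": 0,"z": 0,"ax": 0,"ay": 0,"az": 0,"claw": 0.0}], grip_force=30)

```text
time_s: 10.35
ee_pos: [0.4462, 0.1176, 0.0443]
eef_rot: [3.137, -0.001, 0.438]
force: [0.1, 0.0, 0.7]
grip_width: 0.0069
```

```bash
python3 plan.py .4446 .1176 .15 25.4 .04 9
```

```text
now [0.4462 0.1176 0.0443] toolx 25.1 t 10.35 F [0.1 0.  0.7] grip 0.0069 rows needed 3
[-0.5, -0.1, -35.2] [0, 0, 0]
[-0.5, -0.1, -35.2] [0, 0, 0]
[-0.5, -0.2, -35.2] [0, 0, 0]
```

Request:
step_arm(steps=[{"x": 0,"y": 0,"z": 0.003,"ax": 0,"ay": 0,"az": 0,"claw": 0.0},{"x": 0,"y": 0,"z": 0.001,"ax": 0,"ay": 0,"az": 0,"claw": 0.0},{"x": 0,"y": 0,"z": 0,"ax": 0,"ay": 0,"az": 0,"claw": 0.0}])

```text
time_s: 10.6
ee_pos: [0.448, 0.1181, 0.044]
eef_rot: [3.136, -0.006, 0.438]
force: [0.6, -0.5, -1.1]
grip_width: 0.0034
```

```bash
python3 plan.py .4446 .1176 .15 25.4 .04 9
```

```text
now [0.448  0.1181 0.044 ] toolx 25.1 t 10.6 F [ 0.6 -0.5 -1.1] grip 0.0034 rows needed 3
[-0.9, -0.1, -35.4] [0, 0, 0]
[-1.0, -0.2, -35.3] [0, 0, 0]
[-1.0, -0.3, -35.3] [0, 0, 0]
```

Request:
step_arm(steps=[{"x": 0,"y": 0,"z": -0.01,"ax": 0,"ay": 0,"az": 0,"claw": 0.0},{"x": 0,"y": 0,"z": -0.025,"ax": 0,"ay": 0,"az": 0,"claw": 0.0},{"x": 0,"y": 0,"z": -0.03,"ax": 0,"ay": 0,"az": 0,"claw": 0.0},{"x": 0,"y": 0,"z": -0.01,"ax": 0,"ay": 0,"az": 0,"claw": 0.0},{"x": 0,"y": 0,"z": 0,"ax": 0,"ay": 0,"az": 0,"claw": 0.0}])

```text
time_s: 11.02
ee_pos: [0.4467, 0.1182, 0.1246]
eef_rot: [3.137, -0.005, 0.438]
force: [0.6, -0.8, -0.9]
grip_width: 0.0033
```

```bash
python3 w.py w6; python3 plan.py .4446 .1176 .15 25.4 .04 9; python3 - <<'E'
from h import *
im,d=vision.camera('scene');np.savez('s9.npz',im=im,d=d);save('s9',im)
E
```

```text
[0.4467 0.1182 0.1246] [ 3.137 -0.005  0.438] 11.02
now [0.4467 0.1182 0.1239] toolx 25.1 t 11.07 F [-0.1 -0.3  0.3] grip 0.0033 rows needed 1
[-2.1, -0.2, -26.1] [0.3, -0.3, -0.3]
```

View pics/w6.png

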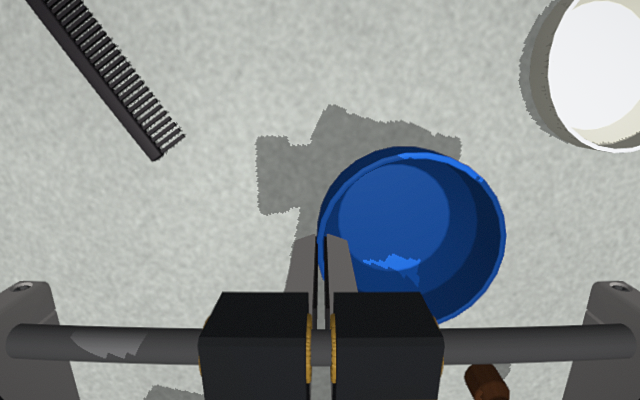

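View pics/s9.png

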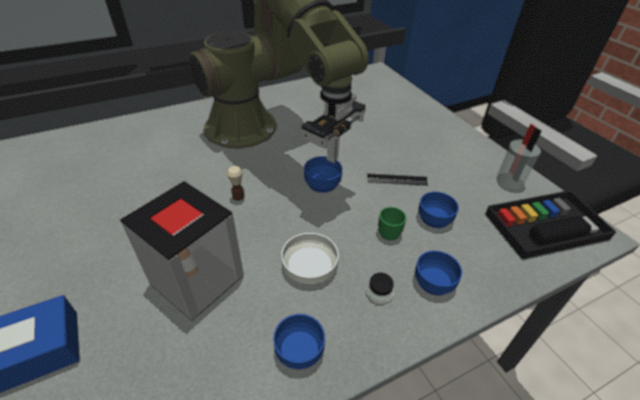

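```bash
cat >> h.py <<'E'
def rimplane(X,lo,hi,px,relax=.008):
    I,D,C=X; m=seed(I,D,C,lo,hi,px); v,u=np.where(m)
    P=depthpts(C,D,np.c_[u,v])
    # rim = outermost contour pixels eroded by ~1px, keep upper ones
    c=max(cv2.findContours(m.astype(np.uint8),cv2.RETR_EXTERNAL,cv2.CHAIN_APPROX_NONE)[0],key=len).reshape(-1,2)
    return P
E
python3 - <<'E'
from h import *
I,D,C=wload('w6')
hsv=cv2.cvtColor(I,cv2.COLOR_RGB2HSV);m=cv2.inRange(hsv,*[np.array(a) for a in BLUE]);m[D==0]=0
v,u=np.where(m>0);P=depthpts(C,D,np.c_[u,v])
c0=np.array([.4674,.0746])
# iterative: points within annulus of r 46-50.5 in top; take max z per angle bin
for it in range(4):
    rel=P[:,:2]-c0;a=np.degrees(np.arctan2(rel[:,1],rel[:,0]));rr=np.hypot(*rel.T)
    Q=[]
    for b in range(-180,180,10):
        k=(a>=b)&(a<b+10)&(rr>.042)&(rr<.054)
        if k.sum()>4:
            z=P[k];zt=np.percentile(z[:,2],90);Q.append(z[z[:,2]>zt-.002].mean(0))
    Q=np.array(Q);A=np.c_[Q[:,:2]-c0,np.ones(len(Q))];s=np.linalg.lstsq(A,Q[:,2],rcond=None)[0]
    res=Q[:,2]-A@s;g=np.abs(res)<.003
    A=A[g];s=np.linalg.lstsq(A,Q[g][:,2],rcond=None)[0];c,r=circ(Q[g][:,:2]);c0=c
print('ctr',c.round(4),r.round(4),'z',s[2].round(4),'tilt deg',np.degrees(s[:2]).round(2),len(Q),g.sum())
E
```

```text
ctr [0.4724 0.0789] 0.0477 z 0.1354 tilt deg [-0.73 -0.5 ] 33 7
```

```bash
python3 - <<'E'
from h import *
I,D,C=wload('w6')
hsv=cv2.cvtColor(I,cv2.COLOR_RGB2HSV);m=cv2.inRange(hsv,*[np.array(a) for a in BLUE]);m[D==0]=0
v,u=np.where(m>0);P=depthpts(C,D,np.c_[u,v])
rel=P[:,:2]-np.array([.4674,.0746]);a=np.degrees(np.arctan2(rel[:,1],rel[:,0]))
for b in range(-180,180,20):
    k=(a>=b)&(a<b+20)
    if k.sum()>10:
        z=P[k];zt=np.percentile(z[:,2],97);q=z[z[:,2]>zt-.002];print(b+10,k.sum(),'ztop',zt.round(4),'r',np.hypot(*(q[:,:2]-[.4674,.0746]).T).mean().round(4))
E
```

```text
-170 758 ztop 0.1028 r 0.039
-150 749 ztop 0.1021 r 0.0378
-130 1432 ztop 0.1356 r 0.0413
-110 1821 ztop 0.1358 r 0.042
-90 1887 ztop 0.1359 r 0.0434
-70 1943 ztop 0.1358 r 0.0451
-50 1915 ztop 0.1358 r 0.0472
-30 1806 ztop 0.1358 r 0.0496
-10 1599 ztop 0.1356 r 0.0517
10 1275 ztop 0.1355 r 0.0534
30 1291 ztop 0.1354 r 0.0543
50 1303 ztop 0.1353 r 0.0543
70 1294 ztop 0.2278 r 0.0442
90 1083 ztop 0.1354 r 0.0517
110 1052 ztop 0.1495 r 0.0486
130 503 ztop 0.1352 r 0.0487
150 483 ztop 0.0921 r 0.0363
170 833 ztop 0.1054 r 0.0416
```

```bash
python3 plan.py .6198 -.0027 .13 25.1 .032 9
```

```text
now [0.4462 0.1181 0.1225] toolx 25.1 t 11.12 F [ 0.2 -0.1 -1.4] grip 0.0032 rows needed 7
[15.1, 26.2, -0.9] [0, 0, 0]
[15.1, 26.2, -0.9] [0, 0, 0]
[15.1, 26.2, -1.0] [0, 0, 0]
[15.1, 26.2, -1.0] [0, 0, 0]
[15.1, 26.2, -1.0] [0, 0, 0]
[15.1, 26.2, -1.0] [0, 0, 0]
[15.1, 26.2, -1.0] [0, 0, 0]
```

Request:
step_arm(steps=[{"x": 0.01,"y": 0.017,"z": -0.002,"ax": 0,"ay": 0,"az": 0,"claw": 0.0},{"x": 0.015,"y": 0.026,"z": -0.002,"ax": 0,"ay": 0,"az": 0,"claw": 0.0},{"x": 0.015,"y": 0.026,"z": -0.002,"ax": 0,"ay": 0,"az": 0,"claw": 0.0},{"x": 0.015,"y": 0.026,"z": -0.002,"ax": 0,"ay": 0,"az": 0,"claw": 0.0},{"x": 0.015,"y": 0.026,"z": -0.002,"ax": 0,"ay": 0,"az": 0,"claw": 0.0}])

```text
time_s: 11.53
ee_pos: [0.5595, 0.038, 0.1278]
eef_rot: [3.141, 0.006, 0.444]
force: [-0.4, 0.3, -0.6]
grip_width: 0.0033
```

Request:
step_arm(steps=[{"x": 0.014,"y": 0.024,"z": -0.001,"ax": 0,"ay": 0,"az": 0,"claw": 0.0},{"x": 0.01,"y": 0.018,"z": 0,"ax": 0,"ay": 0,"az": 0,"claw": 0.0},{"x": 0,"y": 0,"z": 0,"ax": 0,"ay": 0,"az": 0,"claw": 0.0}])

```text
time_s: 11.78
ee_pos: [0.6024, 0.0056, 0.1239]
eef_rot: [-3.14, 0.01, 0.441]
force: [-0.2, -1.1, -1.3]
grip_width: 0.003
```

```bash
python3 w.py w7;python3 plan.py .6198 -.0027 .10 25.1 .032 9
```

```text
[0.6024 0.0056 0.1239] [-3.14   0.01   0.441] 11.78
now [0.6011 0.0065 0.1234] toolx 25.3 t 11.83 F [-0.1  1.2 -1.2] grip 0.0032 rows needed 1
[13.3, 16.3, 23.2] [0, 0.7, 0.2]
```

View pics/w7.png

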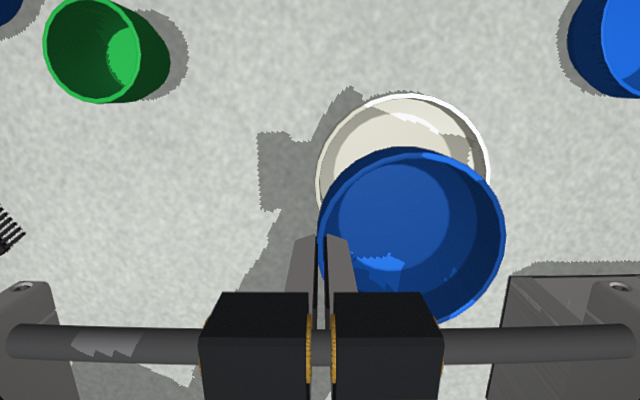

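Request:
step_arm(steps=[{"x": 0.008,"y": 0.009,"z": 0.002,"ax": 0,"ay": 0.3,"az": 0,"claw": 0.0},{"x": 0.006,"y": 0.008,"z": 0.002,"ax": 0,"ay": 0.3,"az": 0,"claw": 0.0},{"x": 0,"y": 0,"z": 0.008,"ax": 0,"ay": 0,"az": 0,"claw": 0.0},{"x": 0,"y": 0,"z": 0,"ax": 0,"ay": 0,"az": 0,"claw": 0.0}])

```text
time_s: 12.17
ee_pos: [0.6187, -0.0017, 0.1066]
eef_rot: [-3.136, 0.006, 0.442]
force: [-0.6, -0.1, -1.3]
grip_width: 0.0031
```

```bash
python3 plan.py .6198 -.0027 .05 25.1 .032 9; python3 - <<'E'
from h import *
for n in('top',):
    im,d=vision.camera(n);np.savez(n+'10.npz',im=im,d=d);save(n+'10',cv2.resize(im[120:280,210:430],(800,582),interpolation=cv2.INTER_CUBIC))
E
```

```text
now [ 0.6187 -0.0017  0.1066] toolx 25.3 t 12.17 F [-0.6 -0.1 -1.3] grip 0.0031 rows needed 2
[0.4, 0.9, 28.3] [-0.2, 0.2, 0]
[0.4, 0.8, 28.3] [-0.2, 0.2, 0]
```

View pics/top10.png

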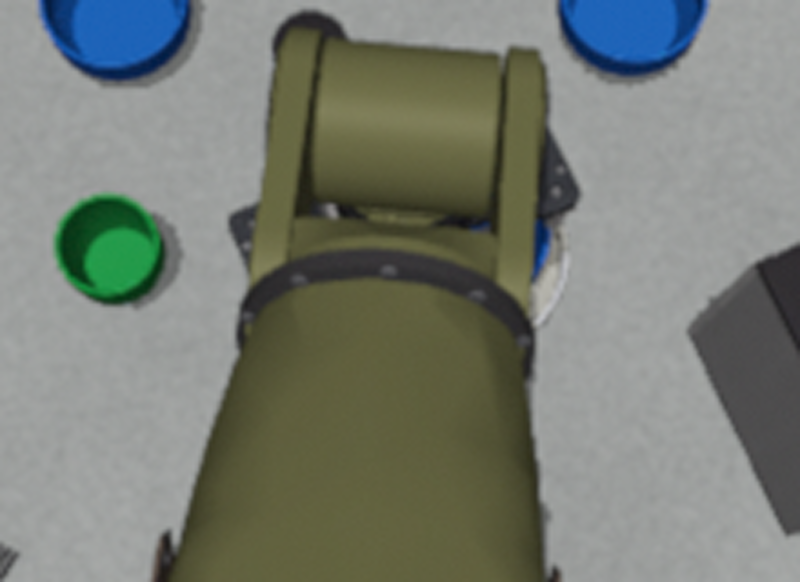

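Request:
step_arm(steps=[{"x": 0.001,"y": 0.0015,"z": 0.018,"ax": -0.2,"ay": 0.3,"az": 0,"claw": 0.0},{"x": 0,"y": 0,"z": 0.018,"ax": 0,"ay": 0,"az": 0,"claw": 0.0},{"x": 0,"y": 0,"z": 0.014,"ax": 0,"ay": 0,"az": 0,"claw": 0.0},{"x": 0,"y": 0,"z": 0,"ax": 0,"ay": 0,"az": 0,"claw": 0.0}])

```text
time_s: 12.55
ee_pos: [0.6192, -0.0005, 0.0571]
eef_rot: [-3.14, -0.002, 0.444]
force: [0.3, -0.6, -1.3]
grip_width: 0.0032
```

```bash
python3 w.py w8;python3 plan.py .6198 -.0027 .048 25.1 .032 9
```

```text
[ 6.192e-01 -5.000e-04  5.710e-02] [-3.14e+00 -2.00e-03  4.44e-01] 12.55
now [ 6.198e-01 -5.000e-04  5.860e-02] toolx 25.4 t 12.6 F [-0.6  0.4  0.3] grip 0.0032 rows needed 1
[-1.0, 2.0, 10.6] [0, -0.2, 0.3]
```

View pics/w8.png

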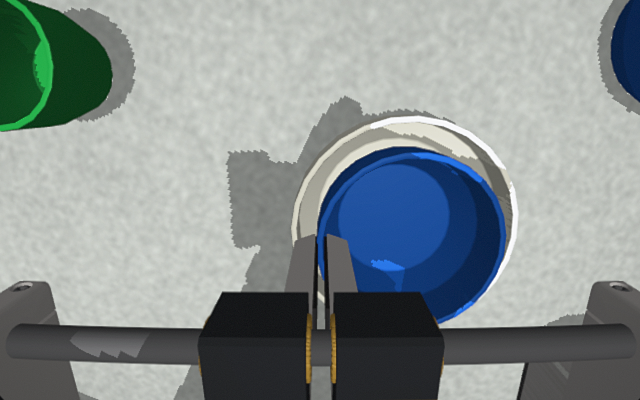

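```bash
python3 - <<'E'
from h import *
I,D,C=wload('w8');v,u=np.mgrid[100:340,280:530];uv=np.c_[u.ravel(),v.ravel()];uv=uv[D[uv[:,1],uv[:,0]]>0]
P=depthpts(C,D,uv);hsv=cv2.cvtColor(I,cv2.COLOR_RGB2HSV)[uv[:,1],uv[:,0]]
b=(hsv[:,0]>100)&(hsv[:,0]<125)&(hsv[:,1]>100);w=hsv[:,1]<80
for k,nm,z0,z1 in((b,'med',.064,.073),(w,'large',.040,.048)):
    q=P[k&(P[:,2]>z0)&(P[:,2]<z1)]
    Q=q[:,:2]
    for _ in range(6):
        c,r=circ(Q);e=np.abs(np.hypot(*(Q-c).T)-r);Q=Q[e<max(.002,1.8*np.median(e))]
    print(nm,len(q),len(Q),c.round(4),r.round(4),np.median(q[:,2]).round(4))
E
```

```text
med 3200 3096 [ 0.6453 -0.0396] 0.0477 0.0669
large 3089 2844 [ 0.6453 -0.0418] 0.0646 0.0439
```

Request:
step_arm(steps=[{"x": -0.001,"y": 0.002,"z": 0.005,"ax": 0,"ay": 0,"az": 0,"claw": 0.0},{"x": 0,"y": 0,"z": 0.004,"ax": 0,"ay": 0,"az": 0,"claw": 0.0},{"x": 0,"y": 0,"z": 0,"ax": 0,"ay": 0,"az": 0,"claw": 0.0}])

```text
time_s: 12.85
ee_pos: [0.6204, -0.0023, 0.0517]
eef_rot: [3.14, -0.006, 0.445]
force: [0.7, 0.5, -1.1]
grip_width: 0.0034
```

```bash
python3 plan.py .6198 -.0027 .047 25.1 .032 9
```

```text
now [ 0.6204 -0.0023  0.0517] toolx 25.5 t 12.85 F [ 0.7  0.5 -1.1] grip 0.0034 rows needed 1
[-0.7, 0.0, 4.7] [0, -0.3, 0.4]
```

Request:
step_arm(steps=[{"x": -0.001,"y": 0,"z": 0.004,"ax": 0,"ay": -0.3,"az": 0,"claw": 0.0},{"x": 0,"y": 0,"z": 0.002,"ax": 0,"ay": 0,"az": 0,"claw": 0.0},{"x": 0,"y": 0,"z": 0.001,"ax": 0,"ay": 0,"az": 0,"claw": 0.0}])

```text
time_s: 13.1
ee_pos: [0.6206, -0.0025, 0.0486]
eef_rot: [3.139, -0.003, 0.445]
force: [-0.2, -1.0, 1.9]
grip_width: 0.0032
```

```bash
python3 plan.py .6198 -.0027 .047 25.1 .032 9
```

```text
now [ 0.6206 -0.0025  0.0486] toolx 25.5 t 13.1 F [-0.2 -1.   1.9] grip 0.0032 rows needed 1
[-0.8, -0.2, 1.6] [0.2, -0.2, 0.4]
```

Request:
step_arm(steps=[{"x": 0,"y": 0,"z": 0.002,"ax": 0,"ay": 0,"az": 0,"claw": 0.0},{"x": 0,"y": 0,"z": 0.001,"ax": 0,"ay": 0,"az": 0,"claw": 0.0}])

```text
time_s: 13.27
ee_pos: [0.6209, -0.0024, 0.0486]
eef_rot: [3.138, -0.004, 0.445]
force: [-1.9, 0.0, 1.6]
grip_width: 0.0028
```

```bash
python3 plan.py .6198 -.0027 .047 25.1 .032 9
```

```text
now [ 0.6209 -0.0024  0.0486] toolx 25.5 t 13.27 F [-1.9  0.   1.6] grip 0.0028 rows needed 1
[-1.2, -0.2, 1.6] [0.2, -0.3, 0.4]
```

Request:
step_arm(steps=[{"x": 0,"y": 0,"z": 0,"ax": 0,"ay": 0,"az": 0,"claw": 0.012},{"x": 0,"y": 0,"z": 0,"ax": 0,"ay": 0,"az": 0,"claw": 0.012},{"x": 0,"y": 0,"z": -0.012,"ax": 0,"ay": 0,"az": 0,"claw": 0.012},{"x": 0,"y": 0,"z": -0.03,"ax": 0,"ay": 0,"az": 0,"claw": 0.012},{"x": 0,"y": 0,"z": -0.04,"ax": 0,"ay": 0,"az": 0,"claw": 0.012}])

```text
time_s: 13.68
ee_pos: [0.6174, -0.0023, 0.1271]
eef_rot: [-3.14, 0.006, 0.445]
force: [0.4, -1.1, 1.2]
grip_width: 0.012
```

Request:
step_arm(steps=[{"x": 0,"y": -0.02,"z": -0.04,"ax": 0,"ay": 0,"az": 0,"claw": 0.04},{"x": 0,"y": -0.03,"z": -0.04,"ax": 0,"ay": 0,"az": 0,"claw": 0.08},{"x": 0,"y": -0.03,"z": -0.01,"ax": 0,"ay": 0,"az": 0,"claw": 0.09},{"x": 0,"y": -0.03,"z": 0,"ax": 0,"ay": 0,"az": 0,"claw": 0.09}])

```text
time_s: 14.02
ee_pos: [0.575, 0.0899, 0.2224]
eef_rot: [3.138, -0.005, 0.438]
force: [0.5, 0.1, -1.2]
grip_width: 0.035
```

```bash
python3 w.py w9;python3 plan.py .61 .175 .2 25.1 .032 9
```

```text
[0.575  0.0899 0.2224] [ 3.138 -0.005  0.438] 14.02
now [0.5733 0.0942 0.2224] toolx 25.2 t 14.07 F [-2.1  3.8 -0. ] grip 0.039 rows needed 3
[22.5, -19.2, 7.6] [0, 0, 0]
[22.5, -19.2, 7.5] [0, 0, 0]
[22.5, -19.2, 7.5] [0, 0, 0]
```

View pics/w9.png

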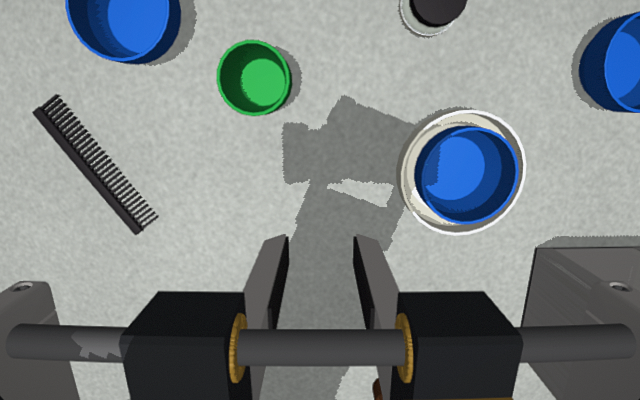

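```bash
cat > rim.py <<'E'
import sys
from h import *
def fit(P,z0,z1):
    q=P[(P[:,2]>z0)&(P[:,2]<z1)];Q=q
    for _ in range(6):
        c,r=circ(Q[:,:2]);e=np.abs(np.hypot(*(Q[:,:2]-c).T)-r);Q=Q[e<max(.002,1.8*np.median(e))]
    s=np.linalg.lstsq(np.c_[Q[:,:2]-c,np.ones(len(Q))],Q[:,2],rcond=None)[0]
    return c.round(4),r.round(4),'z',s[2].round(4),'tilt',np.degrees(s[:2]).round(2),len(Q),'p98',np.percentile(q[:,2],98).round(4)
def reg(X,p,w,col):
    I,D,C=X;v,u=np.mgrid[max(0,p[1]-w):min(400,p[1]+w),max(0,p[0]-w):min(640,p[0]+w)];uv=np.c_[u.ravel(),v.ravel()];uv=uv[D[uv[:,1],uv[:,0]]>0]
    P=depthpts(C,D,uv);h=cv2.cvtColor(I,cv2.COLOR_RGB2HSV)[uv[:,1],uv[:,0]]
    k={'b':(h[:,0]>100)&(h[:,0]<125)&(h[:,1]>100),'g':(h[:,0]>45)&(h[:,0]<85)&(h[:,1]>100),'w':h[:,1]<80}[col]
    return P[k]
E
python3 - <<'E'
from rim import *
X=wload('w9')
print('med',fit(reg(X,(467,174),64,'b'),.053,.066));print('large',fit(reg(X,(463,172),68,'w'),.04,.048));print('small',fit(reg(X,(255,77),45,'g'),.058,.07))
P=reg(X,(467,174),64,'b');print('floor',np.percentile(P[:,2],[5,20,40]).round(4))
E
```

```text
med (array([ 0.6463, -0.0413]), np.float64(0.0478), 'z', np.float64(0.0579), 'tilt', array([0.06, 0.5 ]), 1301, 'p98', np.float64(0.0605))
large (array([ 0.6453, -0.0414]), np.float64(0.0648), 'z', np.float64(0.0435), 'tilt', array([0.01, 0.23]), 1502, 'p98', np.float64(0.0456))
small (array([0.6407, 0.1893]), np.float64(0.0317), 'z', np.float64(0.0636), 'tilt', array([ 0.03, -0.8 ]), 938, 'p98', np.float64(0.0658))
floor [0.0093 0.0102 0.0138]
```

```bash
python3 plan.py .6407 .1893 .15 25.1 .032 9
```

```text
now [0.5733 0.0942 0.2224] toolx 25.2 t 14.07 F [-2.1  3.8 -0. ] grip 0.039 rows needed 5
[20.2, -11.5, 14.6] [0, 0, 0]
[20.2, -11.5, 14.6] [0, 0, 0]
[20.2, -11.5, 14.5] [0, 0, 0]
[20.2, -11.5, 14.5] [0, 0, 0]
[20.3, -11.5, 14.5] [0, 0, 0]
```

Request:
step_arm(steps=[{"x": 0.02,"y": -0.0115,"z": 0.012,"ax": 0,"ay": 0,"az": 0,"claw": 0.094},{"x": 0.02,"y": -0.0115,"z": 0.014,"ax": 0,"ay": 0,"az": 0,"claw": 0.094},{"x": 0.02,"y": -0.0115,"z": 0.014,"ax": 0,"ay": 0,"az": 0,"claw": 0.094},{"x": 0.02,"y": -0.0115,"z": 0.014,"ax": 0,"ay": 0,"az": 0,"claw": 0.094},{"x": 0.015,"y": -0.008,"z": 0.01,"ax": 0,"ay": 0,"az": 0,"claw": 0.094}])

```text
time_s: 14.48
ee_pos: [0.6385, 0.1885, 0.1677]
eef_rot: [3.135, -0.018, 0.442]
force: [-0.8, -0.1, -1.0]
grip_width: 0.0725
```

Request:
step_arm(steps=[{"x": 0,"y": 0,"z": 0,"ax": 0,"ay": 0,"az": 0,"claw": 0.094},{"x": 0,"y": 0,"z": 0,"ax": 0,"ay": 0,"az": 0,"claw": 0.094}])

```text
time_s: 14.65
ee_pos: [0.6386, 0.191, 0.1659]
eef_rot: [3.136, -0.015, 0.444]
force: [0.6, 0.5, 0.6]
grip_width: 0.0856
```

```bash
python3 plan.py .6407 .1893 .10 25.1 .032 9
```

```text
now [0.6386 0.191  0.1659] toolx 25.5 t 14.65 F [0.6 0.5 0.6] grip 0.0856 rows needed 3
[0.1, 0.7, 22.0] [0, -0.3, 0]
[0.2, 0.7, 22.0] [0, -0.3, 0]
[0.3, 0.8, 22.0] [0, -0.3, 0]
```

Request:
step_arm(steps=[{"x": 0.0005,"y": 0.0025,"z": 0.025,"ax": 0.2,"ay": -0.9,"az": 0,"claw": 0.094},{"x": 0,"y": 0,"z": 0.03,"ax": 0,"ay": 0,"az": 0,"claw": 0.094},{"x": 0,"y": 0,"z": 0.02,"ax": 0,"ay": 0,"az": 0,"claw": 0.094},{"x": 0,"y": 0,"z": 0,"ax": 0,"ay": 0,"az": 0,"claw": 0.094}])

```text
time_s: 14.98
ee_pos: [0.6415, 0.1871, 0.0944]
eef_rot: [3.138, -0.006, 0.444]
force: [0.2, -0.2, -0.2]
grip_width: 0.094
```

```bash
python3 plan.py .6407 .1893 .051 25.1 .032 9
```

```text
now [0.6415 0.1871 0.0944] toolx 25.4 t 14.98 F [ 0.2 -0.2 -0.2] grip 0.094 rows needed 2
[-0.0, -1.3, 21.7] [0, -0.2, 0.2]
[0.0, -1.2, 21.7] [0, -0.2, 0.2]
```

Request:
step_arm(steps=[{"x": 0,"y": -0.0025,"z": 0.02,"ax": 0,"ay": -0.3,"az": 0,"claw": 0.094},{"x": 0,"y": 0,"z": 0.02,"ax": 0,"ay": 0,"az": 0,"claw": 0.094},{"x": 0,"y": 0,"z": 0.004,"ax": 0,"ay": 0,"az": 0,"claw": 0.094},{"x": 0,"y": 0,"z": 0,"ax": 0,"ay": 0,"az": 0,"claw": 0.094}])

```text
time_s: 15.32
ee_pos: [0.6424, 0.1873, 0.0569]
eef_rot: [3.136, -0.006, 0.441]
force: [0.3, 0.3, 0.2]
grip_width: 0.0942
```

```bash
python3 plan.py .6407 .1893 .051 25.1 .032 9
```

```text
now [0.6424 0.1873 0.0569] toolx 25.3 t 15.32 F [0.3 0.3 0.2] grip 0.0942 rows needed 1
[-0.7, -2.6, 5.8] [0.3, -0.4, 0.2]
```

Request:
step_arm(steps=[{"x": -0.001,"y": -0.003,"z": 0.008,"ax": 0.3,"ay": -0.3,"az": 0,"claw": 0.06},{"x": 0,"y": 0,"z": 0.002,"ax": 0,"ay": 0,"az": 0,"claw": 0.05},{"x": 0,"y": 0,"z": 0,"ax": 0,"ay": 0,"az": 0,"claw": 0.05},{"x": 0,"y": 0,"z": 0,"ax": 0,"ay": 0,"az": 0,"claw": 0.05},{"x": 0,"y": 0,"z": 0,"ax": 0,"ay": 0,"az": 0,"claw": 0.05}], grip_force=20)

```text
time_s: 15.73
ee_pos: [0.6423, 0.1896, 0.0529]
eef_rot: [3.14, -0.008, 0.441]
force: [-0.0, -0.7, -0.5]
grip_width: 0.0666
```

```bash
python3 plan.py .6407 .1893 .051 25.1 .032 9
```

```text
now [0.6423 0.1896 0.0529] toolx 25.3 t 15.73 F [-0.  -0.7 -0.5] grip 0.0666 rows needed 1
[-1.6, -0.4, 1.9] [0, -0.4, 0.2]
```

Request:
step_arm(steps=[{"x": 0,"y": 0,"z": 0,"ax": 0,"ay": 0,"az": 0,"claw": 0.05},{"x": 0,"y": 0,"z": -0.015,"ax": 0,"ay": -0.3,"az": 0,"claw": 0.05},{"x": 0,"y": 0,"z": -0.03,"ax": 0,"ay": 0,"az": 0,"claw": 0.05},{"x": 0,"y": 0,"z": -0.035,"ax": 0,"ay": 0,"az": 0,"claw": 0.05},{"x": 0,"y": 0,"z": -0.03,"ax": 0,"ay": 0,"az": 0,"claw": 0.05}])

```text
time_s: 16.15
ee_pos: [0.6389, 0.1889, 0.1596]
eef_rot: [-3.14, 0.01, 0.441]
force: [0.5, 0.6, 0.0]
grip_width: 0.0665
```

Request:
step_arm(steps=[{"x": 0,"y": 0,"z": 0,"ax": 0,"ay": 0,"az": 0,"claw": 0.05},{"x": 0,"y": 0,"z": 0,"ax": 0,"ay": 0,"az": 0,"claw": 0.05}])

```text
time_s: 16.32
ee_pos: [0.641, 0.1895, 0.1674]
eef_rot: [3.141, 0.0, 0.441]
force: [-0.4, -0.5, -1.5]
grip_width: 0.0665
```

```bash
python3 w.py w10;python3 plan.py .6455 -.042 .16 25.1 .032 9
```

```text
[0.641  0.1895 0.1674] [3.141 0.    0.441] 16.32
now [0.6413 0.1895 0.1679] toolx 25.3 t 16.37 F [-0.7 -0.2  0.6] grip 0.0662 rows needed 8
[-11.9, 26.4, 1.0] [0, 0, 0]
[-11.9, 26.4, 1.0] [0, 0, 0]
[-11.9, 26.4, 1.0] [0, 0, 0]
[-11.9, 26.4, 1.0] [0, 0, 0]
[-11.8, 26.4, 1.0] [0, 0, 0]
[-11.8, 26.4, 1.0] [0, 0, 0]
[-11.8, 26.4, 1.0] [0, 0, 0]
[-11.8, 26.4, 1.0] [0, 0, 0]
```

View pics/w10.png

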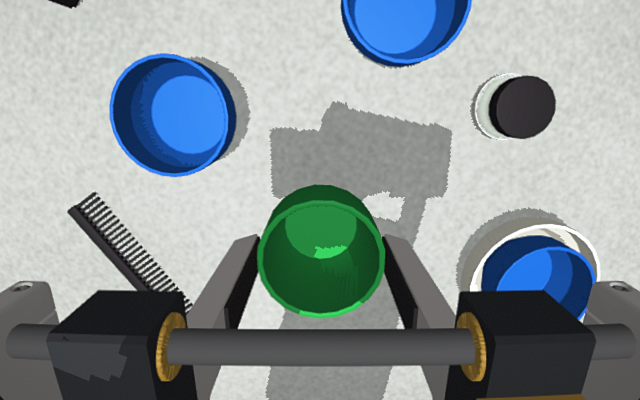

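```bash
python3 - <<'E'
from rim import *
X=wload('w10');P=reg(X,(321,252),72,'g');z=np.percentile(P[:,2],97);print(z);print(fit(P,z-.005,z+.004))
E
```

```text
0.17952684362634846
(array([0.6406, 0.1896]), np.float64(0.0317), 'z', np.float64(0.1783), 'tilt', array([0.22, 0.21]), 2842, 'p98', np.float64(0.1802))
```

Request:
step_arm(steps=[{"x": -0.008,"y": 0.018,"z": 0,"ax": 0,"ay": 0,"az": 0,"claw": 0.05},{"x": -0.0125,"y": 0.028,"z": 0,"ax": 0,"ay": 0,"az": 0,"claw": 0.05},{"x": -0.0125,"y": 0.028,"z": 0.001,"ax": 0,"ay": 0,"az": 0,"claw": 0.05},{"x": -0.0125,"y": 0.028,"z": 0.001,"ax": 0,"ay": 0,"az": 0,"claw": 0.05},{"x": -0.0125,"y": 0.028,"z": 0.001,"ax": 0,"ay": 0,"az": 0,"claw": 0.05}])

```text
time_s: 16.78
ee_pos: [0.6424, 0.0484, 0.1591]
eef_rot: [-3.139, 0.005, 0.45]
force: [0.7, 0.1, -0.4]
grip_width: 0.0663
```

Request:
step_arm(steps=[{"x": -0.0125,"y": 0.028,"z": 0.001,"ax": 0,"ay": 0,"az": 0,"claw": 0.05},{"x": -0.01,"y": 0.022,"z": 0.001,"ax": 0,"ay": 0,"az": 0,"claw": 0.05},{"x": -0.005,"y": 0.012,"z": 0,"ax": 0,"ay": 0,"az": 0,"claw": 0.05},{"x": 0,"y": 0,"z": 0,"ax": 0,"ay": 0,"az": 0,"claw": 0.05}])

```text
time_s: 17.12
ee_pos: [0.6424, -0.0279, 0.1515]
eef_rot: [-3.136, 0.012, 0.445]
force: [-1.0, -0.3, -0.8]
grip_width: 0.0666
```

```bash
python3 plan.py .646 -.0413 .10 25.1 .032 9
```

```text
now [ 0.6424 -0.0279  0.1515] toolx 25.5 t 17.12 F [-1.  -0.3 -0.8] grip 0.0666 rows needed 2
[-1.0, 7.0, 25.7] [0, 0.3, 0.2]
[-1.1, 6.9, 25.7] [0, 0.3, 0.2]
```

Request:
step_arm(steps=[{"x": -0.001,"y": 0.007,"z": 0.01,"ax": 0,"ay": 0.3,"az": 0.2,"claw": 0.05},{"x": -0.001,"y": 0.007,"z": 0.02,"ax": 0,"ay": 0.3,"az": 0.2,"claw": 0.05},{"x": 0,"y": 0,"z": 0.01,"ax": 0,"ay": 0,"az": 0,"claw": 0.05},{"x": 0,"y": 0,"z": 0,"ax": 0,"ay": 0,"az": 0,"claw": 0.05},{"x": 0,"y": 0,"z": 0,"ax": 0,"ay": 0,"az": 0,"claw": 0.05}])

```text
time_s: 17.53
ee_pos: [0.6462, -0.038, 0.1063]
eef_rot: [-3.134, 0.002, 0.44]
force: [0.2, 0.8, 0.1]
grip_width: 0.066
```

```bash
python3 plan.py .646 -.0413 .075 25.1 .032 9
```

```text
now [ 0.6462 -0.038   0.1063] toolx 25.2 t 17.53 F [0.2 0.8 0.1] grip 0.066 rows needed 1
[-1.5, 3.1, 31.2] [-0.4, 0, 0]
```

Request:
step_arm(steps=[{"x": -0.0015,"y": 0.0035,"z": 0.012,"ax": -0.4,"ay": 0,"az": 0,"claw": 0.05},{"x": 0,"y": 0,"z": 0.012,"ax": 0,"ay": 0,"az": 0,"claw": 0.05},{"x": 0,"y": 0,"z": 0.008,"ax": 0,"ay": 0,"az": 0,"claw": 0.05},{"x": 0,"y": 0,"z": 0,"ax": 0,"ay": 0,"az": 0,"claw": 0.05}])

```text
time_s: 17.87
ee_pos: [0.647, -0.0385, 0.0741]
eef_rot: [3.141, 0.001, 0.443]
force: [-0.1, 0.3, -0.5]
grip_width: 0.0662
```

```bash
python3 plan.py .646 -.0413 .0625 25.1 .032 9
```

```text
now [ 0.647  -0.0385  0.0741] toolx 25.4 t 17.87 F [-0.1  0.3 -0.5] grip 0.0662 rows needed 1
[-2.1, 2.1, 11.6] [0, 0, 0.3]
```

Request:
step_arm(steps=[{"x": -0.002,"y": 0.004,"z": 0.005,"ax": 0,"ay": 0,"az": 0,"claw": 0.05},{"x": 0,"y": 0,"z": 0.005,"ax": 0,"ay": 0,"az": 0,"claw": 0.05},{"x": 0,"y": 0,"z": 0,"ax": 0,"ay": 0,"az": 0,"claw": 0.05}])

```text
time_s: 18.12
ee_pos: [0.6474, -0.0426, 0.0641]
eef_rot: [3.141, -0.0, 0.444]
force: [0.0, -0.4, -0.5]
grip_width: 0.0661
```

```bash
python3 plan.py .646 -.0413 .0625 25.1 .032 9; python3 w.py w11; python3 - <<'E'
from rim import *
X=wload('w11')
P=reg(X,(321,252),75,'g');z=np.percentile(P[:,2],97);print(fit(P,z-.005,z+.004))
P=reg(X,(321,240),110,'b');print(fit(P,.054,.063));P=reg(X,(321,240),140,'w');print(fit(P,.04,.048))
E
```

```text
now [ 0.6474 -0.0426  0.0641] toolx 25.5 t 18.12 F [ 0.  -0.4 -0.5] grip 0.0661 rows needed 1
[-0.7, -1.7, 1.6] [0, 0, 0.4]
[ 0.6474 -0.0426  0.0641] [ 3.141 -0.     0.444] 18.12
(array([ 0.6469, -0.0424]), np.float64(0.0317), 'z', np.float64(0.075), 'tilt', array([0.2 , 0.26]), 2856, 'p98', np.float64(0.0769))
(array([ 0.6469, -0.0421]), np.float64(0.0477), 'z', np.float64(0.0586), 'tilt', array([0.29, 0.14]), 2759, 'p98', np.float64(0.0603))
(array([ 0.6461, -0.042 ]), np.float64(0.0644), 'z', np.float64(0.0435), 'tilt', array([0.47, 0.28]), 3464, 'p98', np.float64(0.0453))
```

View pics/w11.png

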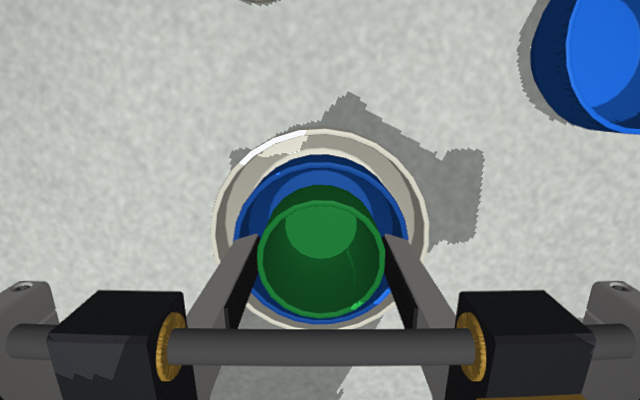

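Request:
step_arm(steps=[{"x": 0,"y": 0,"z": 0.0015,"ax": 0,"ay": 0,"az": 0,"claw": 0.05},{"x": 0,"y": 0,"z": 0.001,"ax": 0,"ay": 0,"az": 0,"claw": 0.05},{"x": 0,"y": 0,"z": 0,"ax": 0,"ay": 0,"az": 0,"claw": 0.05}])

```text
time_s: 18.42
ee_pos: [0.648, -0.0429, 0.0628]
eef_rot: [3.14, -0.002, 0.444]
force: [-0.5, -0.2, -0.2]
grip_width: 0.0668
```

```bash
python3 plan.py .6474 -.0426 .0625 25.1 .032 9
```

```text
now [ 0.648  -0.0429  0.0628] toolx 25.4 t 18.42 F [-0.5 -0.2 -0.2] grip 0.0668 rows needed 1
[-0.5, -0.5, 0.3] [0, 0, 0.3]
```

Request:
step_arm(steps=[{"x": 0,"y": 0,"z": 0.0005,"ax": 0,"ay": 0,"az": 0,"claw": 0.08},{"x": 0,"y": 0,"z": 0,"ax": 0,"ay": 0,"az": 0,"claw": 0.08},{"x": 0,"y": 0,"z": 0,"ax": 0,"ay": 0,"az": 0,"claw": 0.08},{"x": 0,"y": 0,"z": -0.015,"ax": 0,"ay": 0,"az": 0,"claw": 0.08},{"x": 0,"y": 0,"z": -0.035,"ax": 0,"ay": 0,"az": 0,"claw": 0.08}])

```text
time_s: 18.83
ee_pos: [0.6452, -0.0425, 0.1072]
eef_rot: [-3.138, 0.006, 0.444]
force: [0.3, 0.3, 0.2]
grip_width: 0.0802
```

Request:
step_arm(steps=[{"x": -0.01,"y": 0,"z": -0.04,"ax": 0,"ay": 0,"az": 0,"claw": 0.08},{"x": -0.02,"y": 0,"z": -0.04,"ax": 0,"ay": 0,"az": 0,"claw": 0.08},{"x": -0.03,"y": 0,"z": -0.03,"ax": 0,"ay": 0,"az": 0,"claw": 0.08},{"x": -0.035,"y": 0,"z": -0.01,"ax": 0,"ay": 0,"az": 0,"claw": 0.08},{"x": -0.035,"y": 0,"z": 0,"ax": 0,"ay": 0,"az": 0,"claw": 0.08}])

```text
time_s: 19.25
ee_pos: [0.5307, -0.0969, 0.2349]
eef_rot: [3.141, 0.0, 0.448]
force: [0.5, -0.6, 0.3]
grip_width: 0.0803
```

Request:
step_arm(steps=[{"x": -0.035,"y": 0,"z": 0,"ax": 0,"ay": 0,"az": 0,"claw": 0.08},{"x": -0.02,"y": 0,"z": 0,"ax": 0,"ay": 0,"az": 0,"claw": 0.08},{"x": 0,"y": 0,"z": 0,"ax": 0,"ay": 0,"az": 0,"claw": 0.08},{"x": 0,"y": 0,"z": 0,"ax": 0,"ay": 0,"az": 0,"claw": 0.08}])

```text
time_s: 19.58
ee_pos: [0.4753, -0.1236, 0.2387]
eef_rot: [3.135, -0.004, 0.445]
force: [0.5, 0.1, -0.5]
grip_width: 0.0802
```

```bash
python3 w.py w12; python3 - <<'E'
from h import *
for n in('scene','top'):
    im,d=vision.camera(n);np.savez(n+'13.npz',im=im,d=d);save(n+'13',im)
E
```

```text
[ 0.4753 -0.1236  0.2387] [ 3.135 -0.004  0.445] 19.58
```

View pics/w12.png

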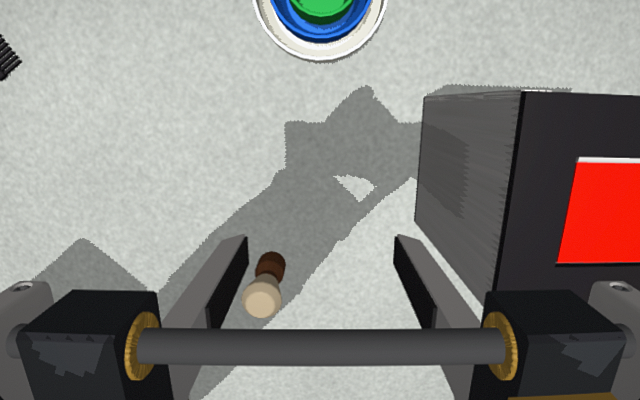

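View pics/scene13.png

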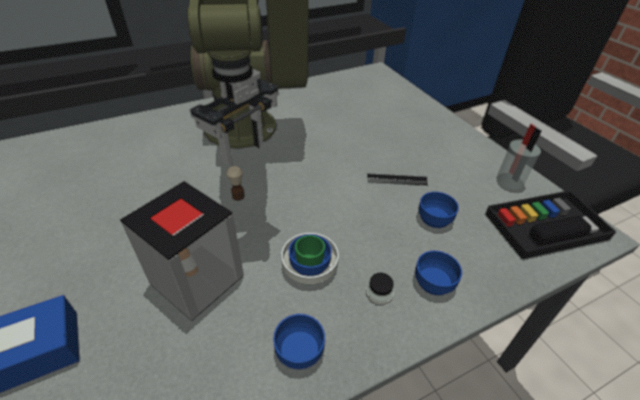

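```bash
python3 - <<'E'
from rim import *
for n,p in(('scene13',(310,256)),('top13',(338,190))):
    X=load(n)+(cam(n[:-2]),)
    for c,z0,z1,w in(('g',.069,.078,30),('b',.054,.063,36),('w',.04,.048,40)):
        try: print(n,c,fit(reg(X,p,w,c),z0,z1))
        except Exception as e: print(n,c,e)
X=load('scene13')+(cam('scene'),);zr(X,(381,282),16,.041,.05);zr(X,(235,172),16,.09,.12)
I,D,C=X;print(depthpts(C,D,[[170,218],[190,215],[175,210]]).round(4)); o=ctrl.get_obs();print(o['time_s'],o['joint_vel'].round(3))
im=X[0];save('s13c',cv2.resize(im[200:300,250:400],(780,520),interpolation=cv2.INTER_CUBIC))
E
```

```text
scene13 g (array([ 0.649 , -0.0447]), np.float64(0.0318), 'z', np.float64(0.0728), 'tilt', array([-0.15,  0.7 ]), 141, 'p98', np.float64(0.0756))
scene13 b (array([ 0.6488, -0.0442]), np.float64(0.0476), 'z', np.float64(0.058), 'tilt', array([-0.69,  0.19]), 173, 'p98', np.float64(0.0612))
scene13 w (array([ 0.6474, -0.0437]), np.float64(0.0647), 'z', np.float64(0.0433), 'tilt', array([ 0.  , -0.03]), 239, 'p98', np.float64(0.0461))
top13 g (array([ 0.6458, -0.0429]), np.float64(0.0318), 'z', np.float64(0.0724), 'tilt', array([-0.2 , -0.07]), 128, 'p98', np.float64(0.0754))
top13 b (array([ 0.6452, -0.042 ]), np.float64(0.0475), 'z', np.float64(0.0574), 'tilt', array([-0.31, -0.09]), 143, 'p98', np.float64(0.0604))
top13 w (array([ 0.6449, -0.0423]), np.float64(0.0649), 'z', np.float64(0.0428), 'tilt', array([-0.28,  0.03]), 242, 'p98', np.float64(0.0464))
(381, 282) mean [0.7868 0.0625 0.0449] circ [0.7863 0.0627] 0.0215 398 zmax 0.0473
(235, 172) mean [ 0.3479 -0.1212  0.0969] circ [ 0.3453 -0.1206] 0.0156 142 zmax 0.2655
[[ 0.5707 -0.3069  0.2092]
 [ 0.5797 -0.2706  0.2098]
 [ 0.5526 -0.2937  0.2092]]
19.7333 [ 0.008  0.012  0.001 -0.001  0.    -0.002]
```

View pics/s13c.png

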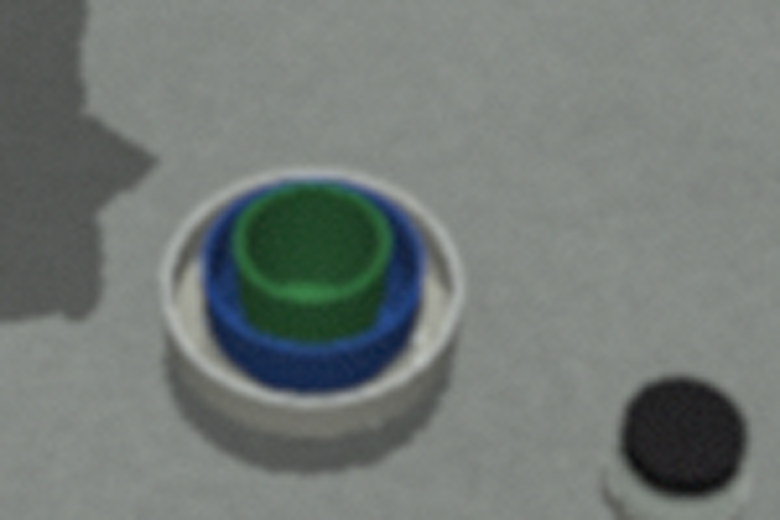

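The bowls are nested flat, with rims stepping up about 15 mm each. The flap is shut with the bottle inside, and the robot is clear of everything.

```bash
python3 -c "
from station import ticket;print(ticket.hand_in())"
```

```text
the job is handed in; nothing more can be done
None
```

I put the bottle through the flap into the bin and nested the three bowls, then handed the job in after about 20 s of the 64 s allowed.

- **Bottle:** I gripped it by the cap, lifted it out of the small bowl, and pushed it through the flap until its top was about 40 mm below the roof before letting go. The scene camera shows it standing on the bin floor. The flap is shut and level, with its surface at about 0.209 m.
- **Medium bowl:** Four blue bowls looked alike. I took the one nearest the base, at top-view pixel (286, 264): it was 0.47 m away and the others were 0.73 m or more. I set it in the large bowl by its rim.
- **Small bowl:** I set it in the medium bowl, gripping it across the outside.
- **Final checks:** In the top and scene views the three bowls are concentric within about 2 mm. The rims are level within about 0.7°, which is roughly what the depth noise allows, and step up about 14.5 to 15 mm, against the 15 mm expected.
- **Jar, comb and brush:** The jar and brush measured within 1 mm of where they started. I checked the comb only by eye in the pictures, and it has not moved visibly.

The calibrated cameras disagreed by 2 to 4 mm on absolute position, so I positioned each bowl over the next from wrist-camera readings of both. No check failed.

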